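# Put the mixed-up coffee things back on their own saucers

## Robot

A 6-joint arm with a two-finger parallel gripper is mounted at the origin on the work surface. World frame = base frame: x ahead of the robot, y to its left, z up, the work surface at z = 0. Lengths are in m, angles in rad, forces in N, time in s.
With the tool pointing down it reaches from about 0.35 to 0.975 m from the base axis. Payload 4.9 kg.
Tool frame: the origin (TCP) lies at the very end of the fingers, on their centre line; the grasp point (between the pads) lies manip.grip_point_offset behind it (manip.grip_point_offset is the distance from the TCP to the grasp point, in m); z points along the fingers, y is the line along which they close (so a half turn about z gives the same grasp; the last joint's range is limited). The gripper opens to 85 mm and grips with 20 to 120 N. Pads are 22 mm wide; open, the fingers measure 114 mm over their backs; the gripper's body (76 mm by 85 mm) begins 54 mm behind the grasp point. The pads swing forward as they close: fully open they stand 13 mm farther back than shut.
Start: joints at [-1.394, 0.053, 1.613, -0, 1.476, -0.119], TCP at [0.182, -0.598, 0.231] pointing down, gripper open.
Joint ranges: [-3.01, 3.01], [-1.01, 2.22], [0.06, 2.58], [-1.02, 4.17], [0.09, 2.62], [-3.14, 3.14]. Speed limits (rad/s): [2.57, 2.57, 3.14, 3.14, 3.14, 3.14].

## Interface

Orientations are given as a unit quaternion [w, x, y, z].
In Python, from plant import manip gives the robot as it stands.
- The arm moves only by the shell command python3 -m crank 'ROWS' [OPENING]. ROWS is JSON, a list of rows, each an object of numbers: "x", "y", "z": the shift along the tool's x, y, z in cm; "turn": the turn about the tool's z in rad. In form: [{"x": .., "y": .., "z": .., "turn": ..}, ...]. A call has 1 to 5 rows; each row shifts and turns the commanded pose from where the row before left it, along the tool's axes as they then stand; what a row does not reach is not made up. A row lasts 1/10 s, in which the tool goes at most 50 mm and 8.59 degrees, less where a joint would pass 70% of its speed; a pose out of reach is approached as far as the arm can. A call with a gripper value outside its range is refused whole. OPENING is the opening in per cent of the stroke, from 0 (shut) to 100 (fully open), set as the call begins (- or left out, the last holds). The fingers move at their own pace and stop on an object; the grip force is fixed at half the most. Time passes only in rows, so rows that do not move let the fingers close. It gives the time, the measured TCP pose, the force, the opening and the grip force at its end, in the units of the state.
- manip.state(): the state, without advancing time (a new reading comes with each control period).
- manip.grab_frame(name): name is "side" or "top" or "wrist"; returns (picture, depth): 420x560x3 uint8, red, green, blue; 420x560 float32, m along the optical axis (not along the pixel's ray), 0 where there is no reading.
- manip.camera_model(name): a dict with "mtx" (3x3 intrinsics, pixels), "world_to_cam" (4x4, takes a point from world to camera coordinates). Camera axes: x right, y down, z forward; pixel columns grow to the right and rows downward; lengths in m; the calibration is good to about 2 mm. A picture is of the moment at which its call begins: read the wrist's pose just before it. camera_model takes no time and is no camera call; for the wrist camera it gives the pose at the moment of the call.
- manip.job_done(): hands the job in; it is judged then, once.
The state is a dict: "time": time; "joint_pos": joint angles; "joint_vel": joint speeds; "joint_efforts": joint torques, N m; "tool_pos": TCP position; "tool_rot": TCP orientation; "contact_force": force on the tool from outside, world axes, zero at the start; "ft_torque": the same for the moment, N m; "gripper_width": opening from 0.0 (shut) to 1.0 (fully open); "grasp_force": force on a finger pad.
Only numpy, scipy, OpenCV 4.12 (cv2) and the standard library are available. Lean on these libraries where they do the work, as an engineer would, in place of code of your own. Each camera call takes 0.05 s, during which the arm holds its last target. There are 200 camera calls.

## Task

The coffee things stand on each other's places. Put every one upright in the middle of its own place: the small round espresso cup on the round saucer, the square cup on the square saucer, the tall cup on the ringed spot of the long biscuit plate, and the steel milk jug on the cork coaster. Something can be set aside on the empty wooden board meanwhile; set the crockery down gently rather than dropping it, tip nothing over, and leave the sugar bowl where it is.

Things in the scene. Friction and masses are not known exactly. Their poses are not given: they have to be found in the camera images.
- espresso_cup: Small round white ceramic cup, empty, 56 tall, 60 across at the rim, nearly straight-sided (59 to 60) above 30 mm, narrowing to 40 at the foot; about 120 g. Origin: centre of its underside, z up. One ear handle on its +y side, reaching 49 from the axis, 16 to 46 up; grip the body across its x axis. It stands in the start on a place that is not its own: the long plate or the cork coaster. It belongs on the round saucer.
- square_cup: Square white ceramic cup, empty, 58 x 58 and 62 tall with upright walls; about 160 g. Origin: centre of its underside, z up, x and y across its faces. One ear handle on its +y side, reaching 51 from the axis, 16 to 54 up; grip it across its x axis. It starts on the long plate or the cork coaster (whichever the espresso cup is not on) and belongs on the square saucer, turned any way.
- tall_cup: Tall round white ceramic latte cup, empty, 118 tall, 66 across at the rim (65 at 70 up, 61 at 30 up, 52 at the foot); about 240 g. Origin: centre of its underside, z up. One ear handle on its +y side, reaching 58 from the axis, 30 to 103 up; grip the body across its x axis, about 93 up, near the rim. It starts on the round or the square saucer and belongs on the ringed spot of the long plate.
- milk_jug: Plain stainless steel milk jug, empty, 76 tall, 64 across with upright sides up to 62, then narrowing to 60 at the rim; about 200 g. Origin: centre of its underside, z up. Wire handle on its +y side reaching 56 from the axis, 16 to 75 up, small pouring lip on its -y side; grip the body across its x axis about 50 up. It starts on the round or the square saucer (whichever the tall cup is not on) and belongs on the cork coaster.
- round_saucer: Round white ceramic saucer, 120 across, fixed on the worktop. Origin: centre of its underside, at worktop height. Flat middle 88 across whose surface is 6 above the origin, with a thin grey ring 48 across marking the cup's place in the centre; rim rises to 14.
- square_saucer: Square white ceramic saucer, 120 x 120, fixed. Origin: centre of its underside, x and y along its edges. Flat middle 98 x 98, 6 above the origin, with a thin grey square of 62 marking the centre; rim rises to about 12.
- long_plate: Rectangular white ceramic cup-and-biscuit plate, 98 x 150, fixed. Its origin lies under the cup's spot, not under the middle of the plate: the plate reaches from 49 behind to 101 ahead along its own y axis and 49 to each side along x. Surface 6 above the origin, thin grey ring 62 across around the spot; rim rises to about 12. A round biscuit 48 across and 9 thick lies on it 69 along +y and stays there.
- cork_coaster: Round cork coaster, 100 across, 6 thick, fixed. Origin: centre of its underside; its top is 6 above the origin.
- wood_board: Bare wooden board, 120 (x) x 145 (y), 14 thick, fixed, always empty at the start: room to set one thing aside. Origin: centre of its underside; its top is 14 above the origin.
- sugar_bowl: Lidded white sugar bowl, 76 across, 74 tall with its knob, loose, standing among the other things; not to be moved. Origin: centre of its underside. (Other low things about: a jam jar 62 tall and a coffee scoop near the robot, a lemon 54 high, a bowl 68 tall, a second scoop and two tins up to 95 tall farther back, all more than 80 mm from every standing place.)
Mind the look-alikes: they are no part of the job. Several things have the shape of the cork_coaster; the one meant has the colours described above. Leave any blue or purple look-alike of the milk_jug alone.

How it is judged:
By the outcome, as a careful person would: the job done as asked, in the order asked, and still so for the second after the job is handed in, with the robot touching nothing.
It also fails if it takes over 141 s, if anything falls off the work surface, if the arm or the gripper's body presses on something with over 40 N, if the wrist force passes 120 N, or if a joint passes its speed limit or range.

## Working session

There is one attempt and no reset: what is moved stays moved. The work goes in short steps, Python scripts to look and compute and a shell command to move; the robot and the scene stay as the last step left them, time stands still between calls to the robot, and variables do not carry over. Pictures are saved under pics/ and viewed, at most 14 in all, crops included, and the job is handed in when it is done.

```bash
ls; mkdir -p pics
cat > h.py <<'E'
import numpy as np, cv2
from plant import manip
def snap(n,f):
    m=manip.camera_model(n); p,d=manip.grab_frame(n)
    np.savez('pics/'+f,p=p,d=d,K=np.array(m['mtx']),T=np.array(m['world_to_cam'])); cv2.imwrite('pics/'+f+'.png',p[:,:,::-1]); 
def load(f): return np.load('pics/'+f+'.npz')
def world(s):
    K,T,d=s['K'],s['T'],s['d']; v,u=np.mgrid[:d.shape[0],:d.shape[1]]
    c=np.stack([(u-K[0,2])*d/K[0,0],(v-K[1,2])*d/K[1,1],d],-1)
    return (c-T[:3,3])@T[:3,:3]
def atz(s,u,v,z):
    K,T=s['K'],s['T']; R=T[:3,:3]; o=-R.T@T[:3,3]; r=R.T@np.array([(u-K[0,2])/K[0,0],(v-K[1,2])/K[1,1],1])
    return (o+r*(z-o[2])/r[2]).round(4)
E
python3 - <<'E'
from h import *
snap('top','top0'); snap('side','side0')
print(manip.state(), manip.grip_point_offset)
print(manip.camera_model('top'))
E
```

```text
pics
{'time': 0.1, 'joint_pos': array([-1.39399430e+00,  5.33004638e-02,  1.61417803e+00, -3.95528259e-05,
        1.47604732e+00, -1.18993917e-01]), 'joint_vel': array([-5.12397408e-05, -2.30816544e-03, -2.16918187e-03, -4.95519119e-04,
       -1.68166157e-03,  2.56308529e-04]), 'joint_efforts': array([-6.40897397e-04, -3.94902456e+01, -3.71366394e+01, -2.44492994e-04,
        3.87814376e-03, -6.88987129e-06]), 'tool_pos': array([ 0.18207776, -0.59727644,  0.23016727]), 'tool_rot': array([-9.65610632e-04,  9.89082275e-01,  1.47361181e-01, -4.76119568e-05]), 'contact_force': array([-0.30267745,  0.43335313, -0.63188037]), 'ft_torque': array([0.00466622, 0.00052417, 0.03645445]), 'grasp_force': 0.0, 'gripper_width': 1.004728134897756} 0.0187
{'mtx': array([[540.46327256,   0.        , 272.75331369],
       [  0.        , 540.46327256, 211.5880976 ],
       [  0.        ,   0.        ,   1.        ]]), 'world_to_cam': array([[-1.44535870e-02, -9.99895374e-01, -5.78057229e-04,
         4.71125080e-02],
       [-9.83715641e-01,  1.43232830e-02, -1.79160210e-01,
         4.88136149e-01],
       [ 1.79149745e-01, -2.02086375e-03, -9.83819742e-01,
         1.55335324e+00],
       [ 0.00000000e+00,  0.00000000e+00,  0.00000000e+00,
         1.00000000e+00]])}
```

View pics/top0.png

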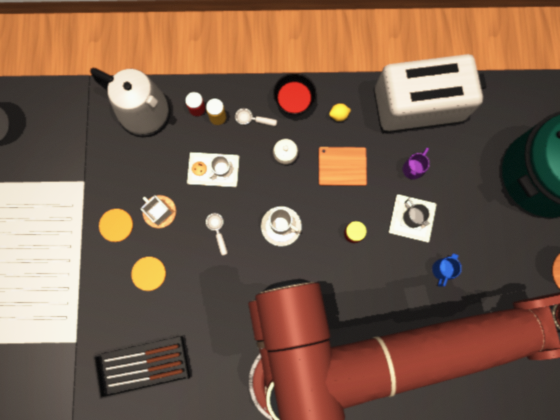

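View pics/side0.png

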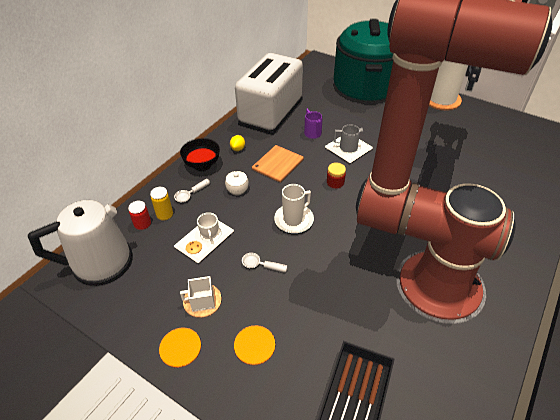

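Top view: espresso cup on long plate (221,167), square cup on a cork coaster (158,211), tall cup on round saucer (281,225), jug on square saucer (415,215), board (343,166), sugar bowl (286,152). Coaster-shaped things: (158,211) under the square cup is the cork candidate. The plain orange ones at (115,225) and (148,273) are look-alikes. Jug-shaped: grey (415,215) is steel; purple (418,163) and blue (447,268) are to be left alone.

Run:
```python
from h import *
s=load('top0'); p=s['p'][:,:,::-1]
a=cv2.resize(p[140:290,95:305],None,fx=3.8,fy=3.8,interpolation=cv2.INTER_CUBIC)
b=cv2.resize(p[130:260,255:455],None,fx=4,fy=4,interpolation=cv2.INTER_CUBIC)
cv2.imwrite('pics/cA.png',a);cv2.imwrite('pics/cB.png',b)
W=world(s)
# top-height stats near objects
for n,(u,v),r,lo,hi in [('esp',(221,167),14,.050,.068),('sq',(158,209),18,.058,.074),('tall',(281,222),18,.112,.13),('jug',(415,215),18,.072,.09),('sugar',(286,152),16,.03,.08)]:
    q=W[v-r:v+r+1,u-r:u+r+1].reshape(-1,3); q=q[(q[:,2]>lo)&(q[:,2]<hi)]
    print(n,len(q),q.mean(0).round(4),q.min(0).round(4),q.max(0).round(4))
```

```text
esp 113 [0.6291 0.199  0.0588] [0.595  0.1676 0.0501] [0.6603 0.2284 0.0676]
sq 142 [0.5001 0.3895 0.0659] [0.4598 0.3486 0.0581] [0.5355 0.4275 0.0735]
tall 106 [0.4544 0.0206 0.123 ] [ 0.4201 -0.0106  0.1131] [0.4848 0.0512 0.1295]
jug 121 [ 0.4714 -0.3781  0.0801] [ 0.4359 -0.4117  0.072 ] [ 0.5174 -0.3495  0.0888]
sugar 473 [0.6716 0.001  0.0536] [ 0.6398 -0.0364  0.031 ] [0.7117 0.0367 0.0792]
```

View pics/cA.png

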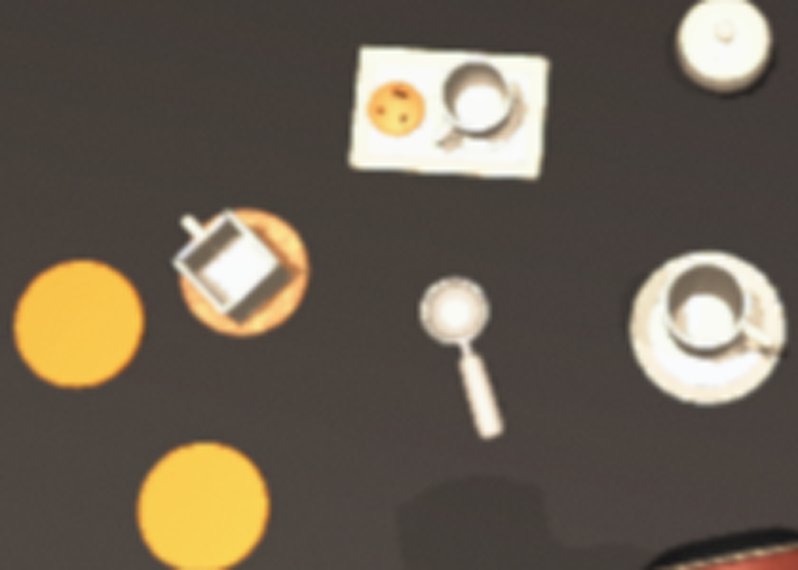

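View pics/cB.png

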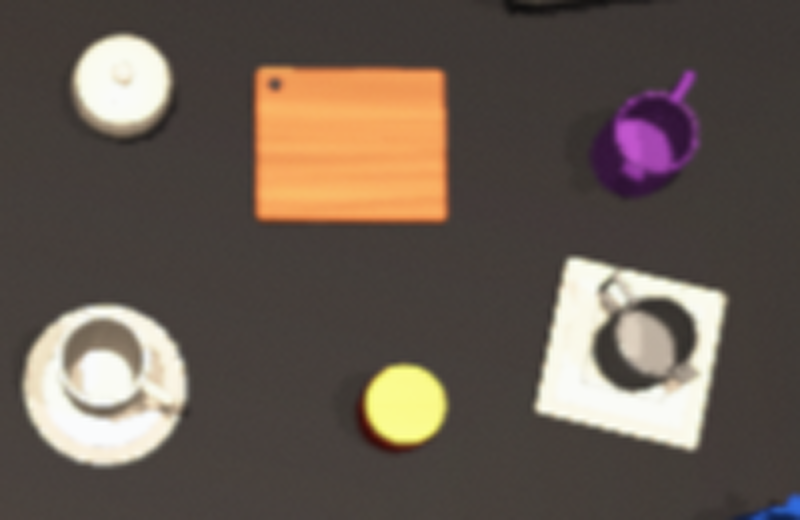

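Crop confirms the target coaster: (158,211) has the brown cork texture, while the other two are flat yellow-orange discs. The grey jug is the steel one. Next I'll fit the poses.

```bash
cat > fit.py <<'E'
from h import *
from scipy.optimize import least_squares
import sys
def circ(q,R):
    f=lambda c: np.hypot(q[:,0]-c[0],q[:,1]-c[1])-R
    r=least_squares(f,np.median(q,0)[:2],loss='soft_l1',f_scale=.002); return r.x,np.median(abs(f(r.x)))
E
python3 - <<'E'
from fit import *
s=load('top0'); W=world(s)
A=lambda u,v:((u+.5)/3.8-.5+95,(v+.5)/3.8-.5+140)
B=lambda u,v:((u+.5)/4-.5+255,(v+.5)/4-.5+130)
# places from edges in crops
lp=[atz(s,*A(*c),.012)[:2] for c in [(361,46),(549,57),(537,179),(349,167)]]
print('plate',lp,np.mean(lp,0),[np.linalg.norm(lp[i]-lp[i-1]).round(4) for i in range(4)])
print('biscuit',atz(s,*A(396,108),.013))
print('coaster L,R,T,B', [atz(s,*A(*c),.006)[:2] for c in [(179,272),(309,272),(244,208),(244,336)]])
print('rsaucer',[atz(s,*A(*c),.013)[:2] for c in [(630,327),(787,327),(709,250),(709,405)]])
bd=[atz(s,*B(*c),.014)[:2] for c in [(255,67),(446,67),(448,221),(255,221)]]; print('board',np.mean(bd,0),bd)
ss=[atz(s,*B(*c),.012)[:2] for c in [(568,256),(727,294),(697,450),(535,411)]]; print('sqs',np.mean(ss,0),ss)
for n,(u,v),r,lo,R in [('esp',(221,167),14,.053,.029),('sq',(158,209),18,.060,.03),('tall',(281,222),18,.115,.032),('jug',(415,215),18,.075,.031)]:
    q=W[v-r:v+r+1,u-r:u+r+1].reshape(-1,3); q=q[(q[:,2]>lo)&(q[:,2]<lo+.025)]
    c,e=circ(q,R); d=np.hypot(*(q[:,:2]-c).T)
    far=q[d>R+.006]; print(n,len(q),c.round(4),e.round(4),'far',len(far),far.mean(0).round(4) if len(far) else '')
    if n=='sq': print(cv2.minAreaRect((q[:,:2]*1000).astype(np.float32)))
    # handle: points within band z .02..lo, outside body radius
    q=W[v-26:v+27,u-26:u+27].reshape(-1,3); d=q[:,:2]-c; rr=np.hypot(*d.T); m=(q[:,2]>.024)&(rr>R+.005)&(rr<.062)
    print('  handle',m.sum(), np.degrees(np.arctan2(*(d[m].mean(0)[::-1]))).round(1), rr[m].max().round(3),q[m].mean(0).round(3))
E
```

```text
plate [array([0.6856, 0.2931]), array([0.6741, 0.1409]), array([0.5731, 0.1508]), array([0.5851, 0.3014])] [0.629475 0.22155 ] [np.float64(0.1008), np.float64(0.1526), np.float64(0.1015), np.float64(0.1511)]
biscuit [0.6331 0.2641 0.013 ]
coaster L,R,T,B [array([0.5026, 0.4366]), array([0.5011, 0.333 ]), array([0.5541, 0.386 ]), array([0.4503, 0.3836])]
rsaucer [array([0.452 , 0.0776]), array([ 0.4502, -0.0464]), array([0.513 , 0.0141]), array([0.3892, 0.0163])]
board [ 0.634475 -0.1751  ] [array([ 0.6963, -0.1035]), array([ 0.6942, -0.2505]), array([ 0.5726, -0.2465]), array([ 0.5748, -0.0999])]
sqs [ 0.46985 -0.38045] [array([ 0.5445, -0.3366]), array([ 0.5134, -0.4552]), array([ 0.3952, -0.4247]), array([ 0.4263, -0.3053])]
esp 96 [0.6307 0.1968] 0.0013 far 2 [0.5999 0.2234 0.0554]
  handle 17 137.2 0.048 [0.601 0.224 0.045]
sq 131 [0.4988 0.3863] 0.0027 far 21 [0.5029 0.3946 0.0648]
((505.03173828125, 393.6378173828125), (79.7532730102539, 57.2572135925293), 44.47447204589844)
  handle 57 114.2 0.049 [0.498 0.388 0.054]
tall 103 [0.4522 0.0201] 0.001 far 0 
  handle 35 -119.7 0.056 [ 0.429 -0.02   0.085]
jug 110 [ 0.4718 -0.3816] 0.002 far 22 [ 0.4848 -0.3732  0.0812]
  handle 46 32.9 0.055 [ 0.497 -0.365  0.063]
```

```bash
cat > plan.py <<'E'
# usage: plan.py x y z phi_deg : what remains, in the tool axes after the turn (cm, rad)
import sys; from h import *
from scipy.spatial.transform import Rotation as Ro
s=manip.state(); w,x,y,z=s['tool_rot']; R=Ro.from_quat([x,y,z,w]).as_matrix()
ph=np.arctan2(R[1,0],R[0,0]); a=list(map(float,sys.argv[1:5])); t=np.radians(a[3])
d=np.array(a[:3])-s['tool_pos']
print('tilt',R[2,2].round(4),'phi',np.degrees(ph).round(1),'turn',round((ph-t+np.pi)%(2*np.pi)-np.pi,3),'x,y,z cm', (100*np.array([d@[np.cos(t),np.sin(t),0],d@[np.sin(t),-np.cos(t),0],-d[2]])).round(2),'t',round(s['time'],1),'w',s['gripper_width'].round(3),'F',s['contact_force'].round(1),'j6',s['joint_pos'][5].round(2),'g',round(s['grasp_force'],1))
E
python3 plan.py 0.629 0.196 0.25 137
```

```text
Traceback (most recent call last):
  File "plan.py", line 7, in <module>
    print('tilt',R[2,2].round(4),'phi',np.degrees(ph).round(1),'turn',round((ph-t+np.pi)%(2*np.pi)-np.pi,3),'x,y,z cm', (100*np.array([d@[np.cos(t),np.sin(t),0],d@[np.sin(t),-np.cos(t),0],-d[2]])).round(2),'t',round(s['time'],1),'w',s['gripper_width'].round(3),'F',s['contact_force'].round(1),'j6',s['joint_pos'][5].round(2),'g',round(s['grasp_force'],1))
                                                                                                                                                                                                                                         ^^^^^^^^^^^^^^^^^^^^^^^^
AttributeError: 'float' object has no attribute 'round'
```

```bash
sed -i "s/s\['gripper_width'\].round(3)/round(float(s['gripper_width']),3)/" plan.py
python3 plan.py 0.629 0.196 0.25 137
python3 -m crank '[{"turn":-0.14},{"turn":-0.14},{"turn":-0.14},{"turn":-0.14},{"turn":-0.14}]'
python3 -m crank '[{"turn":-0.14},{"turn":-0.14},{"turn":-0.14},{"turn":-0.14},{"turn":-0.14}]'
python3 -m crank '[{"turn":-0.14},{"turn":-0.14},{"turn":-0.14},{"turn":-0.14},{"turn":-0.14}]'
python3 plan.py 0.629 0.196 0.25 137
```

```text
tilt -1.0 phi 16.9 turn -2.095 x,y,z cm [21.42 88.5  -1.98] t 0.1 w 1.005 F [-0.3  0.4 -0.6] j6 -0.12 g 0.0
tilt -1.0 phi 16.9 turn -2.095 x,y,z cm [21.42 88.5  -1.98] t 0.1 w 1.005 F [-0.3  0.4 -0.6] j6 -0.12 g 0.0schema error: expected keys x, y, z, turn
schema error: expected keys x, y, z, turn
schema error: expected keys x, y, z, turn
```

```bash
python3 -m crank '[{"x":0,"y":0,"z":0,"turn":-0.14},{"x":0,"y":0,"z":0,"turn":-0.14},{"x":0,"y":0,"z":0,"turn":-0.14},{"x":0,"y":0,"z":0,"turn":-0.14},{"x":0,"y":0,"z":0,"turn":-0.14}]'
python3 -m crank '[{"x":0,"y":0,"z":0,"turn":-0.14},{"x":0,"y":0,"z":0,"turn":-0.14},{"x":0,"y":0,"z":0,"turn":-0.14},{"x":0,"y":0,"z":0,"turn":-0.14},{"x":0,"y":0,"z":0,"turn":-0.14}]'
python3 -m crank '[{"x":0,"y":0,"z":0,"turn":-0.14},{"x":0,"y":0,"z":0,"turn":-0.14},{"x":0,"y":0,"z":0,"turn":-0.14},{"x":0,"y":0,"z":0,"turn":-0.14},{"x":0,"y":0,"z":0,"turn":-0.14}]'
python3 plan.py 0.629 0.196 0.25 137
```

```text
time: 0.6
tool_pos: [0.1821, -0.5975, 0.2306]
tool_rot: [-0.001, 0.877, 0.48, 0.0]
contact_force: [0.7, -0.7, -0.8]
gripper_width: 1.0
grasp_force: 0.0
time: 1.1
tool_pos: [0.1821, -0.5975, 0.2305]
tool_rot: [-0.0, 0.659, 0.752, 0.0]
contact_force: [0.0, -0.9, -1.2]
gripper_width: 0.999
grasp_force: 0.0
time: 1.6
tool_pos: [0.1821, -0.5975, 0.2305]
tool_rot: [-0.0, 0.362, 0.932, 0.001]
contact_force: [-0.1, -0.2, -0.3]
gripper_width: 0.997
grasp_force: 0.0
tilt -1.0 phi 137.6 turn 0.011 x,y,z cm [21.43 88.51 -1.95] t 1.6 w 0.997 F [-0.1 -0.2 -0.3] j6 -2.22 g 0.0
```

```bash
for i in 1; do
python3 -m crank '[{"x":0.86,"y":3.54,"z":-0.08,"turn":0},{"x":0.86,"y":3.54,"z":-0.08,"turn":0},{"x":0.86,"y":3.54,"z":-0.08,"turn":0},{"x":0.86,"y":3.54,"z":-0.08,"turn":0},{"x":0.86,"y":3.54,"z":-0.08,"turn":0}]'
python3 -m crank '[{"x":0.86,"y":3.54,"z":-0.08,"turn":0},{"x":0.86,"y":3.54,"z":-0.08,"turn":0},{"x":0.86,"y":3.54,"z":-0.08,"turn":0},{"x":0.86,"y":3.54,"z":-0.08,"turn":0},{"x":0.86,"y":3.54,"z":-0.08,"turn":0}]'
python3 -m crank '[{"x":0.86,"y":3.54,"z":-0.08,"turn":0},{"x":0.86,"y":3.54,"z":-0.08,"turn":0},{"x":0.86,"y":3.54,"z":-0.08,"turn":0},{"x":0.86,"y":3.54,"z":-0.08,"turn":0},{"x":0.86,"y":3.54,"z":-0.08,"turn":0}]'
python3 -m crank '[{"x":0.86,"y":3.54,"z":-0.08,"turn":0},{"x":0.86,"y":3.54,"z":-0.08,"turn":0},{"x":0.86,"y":3.54,"z":-0.08,"turn":0},{"x":0.86,"y":3.54,"z":-0.08,"turn":0},{"x":0.86,"y":3.54,"z":-0.08,"turn":0}]'
done | grep pos
python3 plan.py 0.629 0.196 0.25 137
```

```text
tool_pos: [0.271, -0.437, 0.2347]
tool_pos: [0.3595, -0.2779, 0.2389]
tool_pos: [0.448, -0.1187, 0.2429]
tool_pos: [0.5365, 0.0405, 0.2468]
tilt -1.0 phi 137.3 turn 0.005 x,y,z cm [ 3.84 17.68 -0.32] t 3.6 w 0.996 F [ 0.7 -0.2  0.1] j6 -0.89 g 0.0
```

```bash
python3 -m crank '[{"x":0.77,"y":3.54,"z":-0.06,"turn":0},{"x":0.77,"y":3.54,"z":-0.06,"turn":0},{"x":0.77,"y":3.54,"z":-0.06,"turn":0},{"x":0.77,"y":3.54,"z":-0.06,"turn":0},{"x":0.77,"y":3.54,"z":-0.06,"turn":0}]' | grep pos
python3 -m crank '[{"x":0,"y":0,"z":0,"turn":0},{"x":0,"y":0,"z":0,"turn":0}]' |grep pos
python3 - <<'E'
from h import *
snap('wrist','w1'); m=load('w1'); print(m['K'],m['T'])
E
```

```text
tool_pos: [0.6284, 0.1964, 0.2495]
tool_pos: [0.6278, 0.1954, 0.2492]
[[337.46781137   0.         283.36923713]
 [  0.         337.46781137 208.63498872]
 [  0.           0.           1.        ]] [[ 0.67776039  0.7352818  -0.00123952 -0.56989828]
 [ 0.70377615 -0.64822941  0.29068497 -0.35920682]
 [ 0.21293187 -0.19788711 -0.95681801  0.30189868]
 [ 0.          0.          0.          1.        ]]
```

View pics/w1.png

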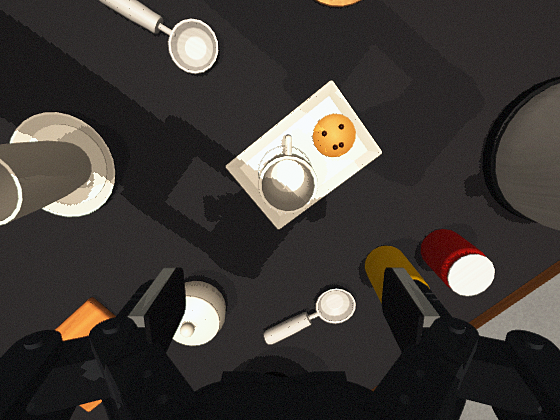

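Wrist view: espresso cup at (287,182), handle straight up at (288,142), aligned with the tool x axis; plate corners (331,82),(382,153),(278,228),(227,166). Fitting the cup precisely.

Run:
```python
from fit import *
s=load('w1'); W=world(s)
q=W[120:230,240:335].reshape(-1,3)
r=q[(q[:,2]>.056)&(q[:,2]<.07)]; print('rim z',np.median(r[:,2]),len(r))
print(circ(r,.0293))
b=q[(q[:,2]>.036)&(q[:,2]<.05)]; c,e=circ(b,.0297); print('body',c,e)
d=q[:,:2]-c; rr=np.hypot(*d.T); m=(q[:,2]>.024)&(rr>.036)&(rr<.06); print('handle',m.sum(),np.degrees(np.arctan2(*np.median(d[m],0)[::-1])),rr[m].max())
lp=[atz(s,*c,.012)[:2] for c in [(331,82),(382,153),(278,228),(227,166)]]
print('plate',lp,np.mean(lp,0),[np.linalg.norm(lp[i]-lp[i-1]).round(4) for i in range(4)])
print('biscuit',atz(s,335,135,.015))
```

```text
rim z 0.062241527371342496 725
(array([0.63267825, 0.19787916]), np.float64(0.0016119385532096277))
body [0.63012569 0.20028245] 0.0009394904767869097
handle 64 136.9548671638161 0.04423492975220283
plate [array([0.5907, 0.2992]), array([0.6865, 0.2928]), array([0.673, 0.146]), array([0.5789, 0.1544])] [0.632275 0.2231  ] [np.float64(0.1453), np.float64(0.096), np.float64(0.1474), np.float64(0.0945)]
biscuit [0.6351 0.2667 0.015 ]
```

```bash
python3 plan.py 0.631 0.1985 0.030 137
```

```text
tilt -1.0 phi 137.3 turn 0.005 x,y,z cm [1.000e-02 5.100e-01 2.196e+01] t 4.3 w 1.001 F [0.2 0.8 0.6] j6 -0.64 g 0.0
```

```bash
python3 -m crank '[{"x":0,"y":0.25,"z":3,"turn":0},{"x":0,"y":0.25,"z":3,"turn":0},{"x":0,"y":0,"z":3,"turn":0},{"x":0,"y":0,"z":3,"turn":0},{"x":0,"y":0,"z":3,"turn":0}]' | grep pos
python3 -m crank '[{"x":0,"y":0,"z":2,"turn":0},{"x":0,"y":0,"z":2,"turn":0},{"x":0,"y":0,"z":1.5,"turn":0},{"x":0,"y":0,"z":1,"turn":0},{"x":0,"y":0,"z":0.5,"turn":0}]' |grep -e pos -e force
python3 -m crank '[{"x":0,"y":0,"z":0,"turn":0},{"x":0,"y":0,"z":0,"turn":0},{"x":0,"y":0,"z":0,"turn":0},{"x":0,"y":0,"z":0,"turn":0},{"x":0,"y":0,"z":0,"turn":0}]' 0
python3 -m crank '[{"x":0,"y":0,"z":0,"turn":0},{"x":0,"y":0,"z":0,"turn":0},{"x":0,"y":0,"z":0,"turn":0},{"x":0,"y":0,"z":0,"turn":0},{"x":0,"y":0,"z":0,"turn":0}]'
```

```text
tool_pos: [0.631, 0.1973, 0.0994]
tool_pos: [0.631, 0.1981, 0.0295]
contact_force: [-0.5, 0.3, -0.5]
grasp_force: 0.0
time: 5.85
tool_pos: [0.6325, 0.1989, 0.0317]
tool_rot: [0.001, 0.364, 0.931, 0.001]
contact_force: [-0.9, -0.2, 4.8]
gripper_width: 0.665
grasp_force: 64.3
time: 6.35
tool_pos: [0.6325, 0.1989, 0.0317]
tool_rot: [0.001, 0.364, 0.931, 0.001]
contact_force: [-0.2, -1.8, 6.2]
gripper_width: 0.665
grasp_force: 64.4
```

```bash
python3 -m crank '[{"x":0,"y":0,"z":-1,"turn":0},{"x":0,"y":0,"z":-2,"turn":0},{"x":0,"y":0,"z":-3,"turn":0},{"x":0,"y":0,"z":-3,"turn":0},{"x":0,"y":0,"z":-3,"turn":0}]' | grep -e pos -e force
python3 plan.py 0.6345 -0.175 0.14 137
```

```text
tool_pos: [0.6306, 0.1988, 0.1508]
contact_force: [-0.2, 0.2, -1.5]
grasp_force: 64.1
tilt -1.0 phi 137.3 turn 0.005 x,y,z cm [-25.77 -27.07   1.08] t 6.8 w 0.665 F [-0.2  0.2 -1.5] j6 -0.63 g 64.1
```

```bash
python3 -m crank '[{"x":-1,"y":-1.1,"z":0,"turn":0},{"x":-2,"y":-2.1,"z":0,"turn":0},{"x":-2.4,"y":-2.5,"z":0,"turn":0},{"x":-2.4,"y":-2.5,"z":0,"turn":0},{"x":-2.4,"y":-2.5,"z":0,"turn":0}]' | grep -e pos
python3 -m crank '[{"x":-2.4,"y":-2.5,"z":0,"turn":0},{"x":-2.4,"y":-2.5,"z":0,"turn":0},{"x":-2.4,"y":-2.5,"z":0,"turn":0},{"x":-2.4,"y":-2.5,"z":0,"turn":0},{"x":-2.4,"y":-2.5,"z":0,"turn":0}]' | grep -e pos
python3 -m crank '[{"x":-2.0,"y":-2.1,"z":0,"turn":0},{"x":-1.5,"y":-1.6,"z":0,"turn":0},{"x":0,"y":0,"z":0,"turn":0},{"x":0,"y":0,"z":0,"turn":0}]' | grep -e pos
python3 plan.py 0.6345 -0.175 0.04 137
```

```text
tool_pos: [0.6324, 0.0493, 0.1484]
tool_pos: [0.6357, -0.1239, 0.1484]
tool_pos: [0.6367, -0.1733, 0.1487]
tilt -1.0 phi 137.2 turn 0.004 x,y,z cm [ 0.04 -0.27 10.87] t 8.2 w 0.662 F [-0.4  0.1 -1.3] j6 -1.2 g 64.1
```

```bash
python3 -m crank '[{"x":0,"y":-0.25,"z":2,"turn":0},{"x":0,"y":0,"z":3,"turn":0},{"x":0,"y":0,"z":3,"turn":0},{"x":0,"y":0,"z":1.2,"turn":0},{"x":0,"y":0,"z":0.5,"turn":0}]' | grep -e pos -e force
python3 -m crank '[{"x":0,"y":0,"z":0.3,"turn":0},{"x":0,"y":0,"z":0.2,"turn":0},{"x":0,"y":0,"z":0.2,"turn":0},{"x":0,"y":0,"z":0.1,"turn":0},{"x":0,"y":0,"z":0.1,"turn":0}]' | grep -e pos -e force
```

```text
tool_pos: [0.6346, -0.1735, 0.051]
contact_force: [-0.3, 0.3, -0.4]
grasp_force: 64.1
tool_pos: [0.6364, -0.1753, 0.045]
contact_force: [0.4, -0.1, -0.9]
grasp_force: 64.1
```

```bash
python3 -m crank '[{"x":0,"y":0,"z":0.1,"turn":0},{"x":0,"y":0,"z":0.1,"turn":0},{"x":0,"y":0,"z":0,"turn":0},{"x":0,"y":0,"z":0,"turn":0}]' | grep -e pos -e force
python3 -m crank '[{"x":0,"y":0,"z":0.1,"turn":0},{"x":0,"y":0,"z":0.1,"turn":0},{"x":0,"y":0,"z":0,"turn":0},{"x":0,"y":0,"z":0,"turn":0}]' | grep -e pos -e force
```

```text
tool_pos: [0.636, -0.1751, 0.0423]
contact_force: [-0.2, 0.0, -1.5]
grasp_force: 64.1
tool_pos: [0.636, -0.1751, 0.0402]
contact_force: [-0.2, 0.2, -1.0]
grasp_force: 64.1
```

```bash
python3 -m crank '[{"x":0,"y":0,"z":0.1,"turn":0},{"x":0,"y":0,"z":0,"turn":0},{"x":0,"y":0,"z":0,"turn":0}]' | grep -e pos -e force
python3 -m crank '[{"x":0,"y":0,"z":0,"turn":0},{"x":0,"y":0,"z":0,"turn":0},{"x":0,"y":0,"z":0,"turn":0},{"x":0,"y":0,"z":0,"turn":0},{"x":0,"y":0,"z":0,"turn":0}]' 100
python3 -m crank '[{"x":0,"y":0,"z":-1,"turn":0},{"x":0,"y":0,"z":-3,"turn":0},{"x":0,"y":0,"z":-4,"turn":0},{"x":0,"y":0,"z":-4,"turn":0},{"x":0,"y":0,"z":-4,"turn":0}]' | grep -e pos
python3 plan.py 0.480 0.060 0.27 60
```

```text
tool_pos: [0.6363, -0.1752, 0.0398]
contact_force: [-0.6, -0.3, 2.9]
grasp_force: 64.4
time: 10.85
tool_pos: [0.636, -0.175, 0.0392]
tool_rot: [-0.0, 0.364, 0.931, 0.0]
contact_force: [0.5, 0.0, 0.1]
gripper_width: 0.999
grasp_force: 0.0
tool_pos: [0.6359, -0.175, 0.2018]
tilt -1.0 phi 137.3 turn 1.349 x,y,z cm [ 12.56 -25.26  -6.82] t 11.3 w 1.003 F [ 1.2 -0.2 -0. ] j6 -1.21 g 0.0
```

```bash
python3 -m crank '[{"x":0,"y":0,"z":-0.5,"turn":0.135},{"x":0,"y":0,"z":-0.5,"turn":0.135},{"x":0,"y":0,"z":-0.5,"turn":0.135},{"x":0,"y":0,"z":-0.5,"turn":0.135},{"x":0,"y":0,"z":-0.5,"turn":0.135}]' | grep pos
python3 -m crank '[{"x":0,"y":0,"z":-0.5,"turn":0.135},{"x":0,"y":0,"z":-0.5,"turn":0.135},{"x":0,"y":0,"z":-0.5,"turn":0.135},{"x":0,"y":0,"z":-0.5,"turn":0.135},{"x":0,"y":0,"z":-0.5,"turn":0.135}]' | grep pos
python3 plan.py 0.452 0.018 0.26 60
```

```text
tool_pos: [0.6361, -0.1751, 0.2255]
tool_pos: [0.636, -0.1751, 0.2505]
tilt -1.0 phi 59.6 turn -0.007 x,y,z cm [  7.52 -25.59  -0.95] t 12.3 w 0.997 F [0.2 0.2 0.3] j6 0.15 g 0.0
```

```bash
python3 -m crank '[{"x":0.7,"y":-2,"z":0,"turn":0},{"x":0.9,"y":-3,"z":0,"turn":0},{"x":0.9,"y":-3,"z":0,"turn":0},{"x":0.9,"y":-3,"z":-0.5,"turn":0},{"x":0.9,"y":-3,"z":-0.4,"turn":0}]' | grep pos
python3 -m crank '[{"x":0.9,"y":-3,"z":0,"turn":0},{"x":0.9,"y":-3,"z":0,"turn":0},{"x":0.9,"y":-3,"z":0,"turn":0},{"x":0.5,"y":-2,"z":0,"turn":0},{"x":0,"y":-0.6,"z":0,"turn":0}]' | grep pos
python3 -m crank '[{"x":0,"y":0,"z":0,"turn":0},{"x":0,"y":0,"z":0,"turn":0}]' |grep pos
python3 - <<'E'
from h import *
snap('wrist','w2'); snap('top','top2')
E
```

```text
tool_pos: [0.5355, -0.0669, 0.2592]
tool_pos: [0.4512, 0.0193, 0.2593]
tool_pos: [0.4526, 0.0177, 0.2588]
```

View pics/w2.png

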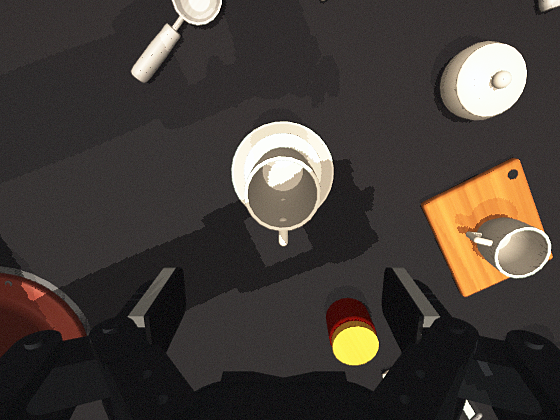

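Wrist view: tall cup rim at (283,193), handle straight down at (283,240), saucer around (283,172); espresso cup stands upright on the board. Fit.

```bash
python3 - <<'E'
from fit import *
s=load('w2'); W=world(s)
q=W[110:255,225:345].reshape(-1,3)
r=q[(q[:,2]>.118)&(q[:,2]<.13)]; print('rim z',np.median(r[:,2]),len(r)); c,e=circ(r,.032); print(c,e)
d=q[:,:2]-c; rr=np.hypot(*d.T); m=(q[:,2]>.04)&(rr>.039)&(rr<.062); print('handle',m.sum(),np.degrees(np.arctan2(*np.median(d[m],0)[::-1])),rr[m].max())
# saucer outline: points z .009-.018
o=W[110:235,220:350].reshape(-1,3); o=o[(o[:,2]>.006)&(o[:,2]<.02)]; h=cv2.minEnclosingCircle((o[:,:2]*1000).astype(np.float32)); print('saucer',h)
print([atz(s,*p,.013)[:2] for p in [(231,173),(335,173)]])
E
python3 plan.py 0.452 0.018 0.079 60
```

```text
rim z 0.12418162866405559 1135
[0.45477031 0.02100632] 0.0013420122830195176
handle 129 -119.07321724271019 0.057334447035662164
saucer ((452.6930236816406, 17.26706314086914), 59.535343170166016)
[array([0.401 , 0.0478]), array([ 0.506 , -0.0131])]
tilt -1.0 phi 59.9 turn -0.002 x,y,z cm [ 1.000e-02 -8.000e-02  1.794e+01] t 13.7 w 1.0 F [-0.5  0.2  1. ] j6 0.4 g 0.0
```

```bash
python3 -m crank '[{"x":0.3,"y":0,"z":3,"turn":0},{"x":0,"y":0,"z":3,"turn":0},{"x":0,"y":0,"z":3,"turn":0},{"x":0,"y":0,"z":3,"turn":0},{"x":0,"y":0,"z":2,"turn":0}]' | grep -e pos
python3 -m crank '[{"x":0,"y":0,"z":2,"turn":0},{"x":0,"y":0,"z":1,"turn":0},{"x":0,"y":0,"z":0.7,"turn":0},{"x":0,"y":0,"z":0.4,"turn":0},{"x":0,"y":0,"z":0,"turn":0}]' | grep -e pos -e force
python3 -m crank '[{"x":0,"y":0,"z":0,"turn":0},{"x":0,"y":0,"z":0,"turn":0},{"x":0,"y":0,"z":0,"turn":0},{"x":0,"y":0,"z":0,"turn":0},{"x":0,"y":0,"z":0,"turn":0}]' 0 | grep -e pos -e force -e width
python3 -m crank '[{"x":0,"y":0,"z":0,"turn":0},{"x":0,"y":0,"z":0,"turn":0},{"x":0,"y":0,"z":0,"turn":0}]' | grep -e pos -e force -e width
```

```text
tool_pos: [0.4528, 0.0203, 0.1157]
tool_pos: [0.4539, 0.0206, 0.0775]
contact_force: [-0.4, 0.3, 0.8]
grasp_force: 0.0
tool_pos: [0.4545, 0.0208, 0.0786]
contact_force: [-0.6, 0.8, 6.2]
gripper_width: 0.735
grasp_force: 66.2
tool_pos: [0.4545, 0.0208, 0.0786]
contact_force: [-2.3, 1.2, 4.7]
gripper_width: 0.741
grasp_force: 66.2
```

```bash
python3 -m crank '[{"x":0,"y":0,"z":-1,"turn":0},{"x":0,"y":0,"z":-2,"turn":0},{"x":0,"y":0,"z":-3,"turn":0},{"x":0,"y":0,"z":-3,"turn":0},{"x":0,"y":0,"z":-2,"turn":0}]' | grep -e pos -e force
python3 plan.py 0.629 0.1965 0.0786 60
```

```text
tool_pos: [0.4538, 0.0206, 0.1894]
contact_force: [0.9, -0.0, -2.5]
grasp_force: 66.7
tilt -1.0 phi 59.9 turn -0.001 x,y,z cm [23.99  6.38 11.08] t 15.9 w 0.739 F [ 0.9 -0.  -2.5] j6 0.41 g 66.7
```

```bash
python3 -m crank '[{"x":1.5,"y":0.4,"z":0,"turn":0},{"x":2.5,"y":0.7,"z":0,"turn":0},{"x":3,"y":0.8,"z":0,"turn":0},{"x":3,"y":0.8,"z":0,"turn":0},{"x":3,"y":0.8,"z":0,"turn":0}]' | grep -e pos
python3 -m crank '[{"x":3,"y":0.8,"z":0,"turn":0},{"x":3,"y":0.8,"z":0,"turn":0},{"x":2.5,"y":0.6,"z":0,"turn":0},{"x":1.5,"y":0.4,"z":0,"turn":0},{"x":1,"y":0.3,"z":0,"turn":0}]' | grep -e pos
python3 -m crank '[{"x":0,"y":0,"z":1,"turn":0},{"x":0,"y":0,"z":2,"turn":0},{"x":0,"y":0,"z":2,"turn":0},{"x":0,"y":0,"z":2,"turn":0},{"x":0,"y":0,"z":1,"turn":0}]' | grep -e pos
python3 -m crank '[{"x":0,"y":0,"z":0.6,"turn":0},{"x":0,"y":0,"z":0.4,"turn":0},{"x":0,"y":0,"z":0,"turn":0},{"x":0,"y":0,"z":0,"turn":0},{"x":0,"y":0,"z":0,"turn":0}]' | grep -e pos -e force
python3 plan.py 0.629 0.1965 0.0786 60
```

```text
tool_pos: [0.5492, 0.1165, 0.1867]
tool_pos: [0.6293, 0.1971, 0.1863]
tool_pos: [0.6269, 0.1952, 0.1039]
tool_pos: [0.63, 0.1965, 0.0985]
contact_force: [-0.2, 1.1, -2.3]
grasp_force: 66.6
tilt -1.0 phi 59.9 turn -0.001 x,y,z cm [-0.05 -0.08  1.99] t 17.9 w 0.739 F [-0.2  1.1 -2.3] j6 0.71 g 66.6
```

```bash
python3 -m crank '[{"x":0,"y":-0.1,"z":0.6,"turn":0},{"x":0,"y":0,"z":0.5,"turn":0},{"x":0,"y":0,"z":0.4,"turn":0},{"x":0,"y":0,"z":0.2,"turn":0},{"x":0,"y":0,"z":0.1,"turn":0}]' | grep -e pos -e force
python3 -m crank '[{"x":0,"y":0,"z":0.1,"turn":0},{"x":0,"y":0,"z":0,"turn":0},{"x":0,"y":0,"z":0,"turn":0}]' | grep -e pos -e force
python3 -m crank '[{"x":0,"y":0,"z":0.1,"turn":0},{"x":0,"y":0,"z":0,"turn":0},{"x":0,"y":0,"z":0,"turn":0}]' | grep -e pos -e force
```

```text
tool_pos: [0.628, 0.1968, 0.0788]
contact_force: [-0.3, 0.4, -0.8]
grasp_force: 66.8
tool_pos: [0.6287, 0.197, 0.0787]
contact_force: [-1.0, 0.2, -0.9]
grasp_force: 66.8
tool_pos: [0.6288, 0.1972, 0.0786]
contact_force: [-3.1, 0.3, 4.7]
grasp_force: 67.2
```

Contact. Release, rise, go above the espresso.

```bash
python3 -m crank '[{"x":0,"y":0,"z":0,"turn":0},{"x":0,"y":0,"z":0,"turn":0},{"x":0,"y":0,"z":0,"turn":0},{"x":0,"y":0,"z":0,"turn":0},{"x":0,"y":0,"z":0,"turn":0}]' 100 | grep -e pos -e force -e width
python3 -m crank '[{"x":0,"y":0,"z":-1,"turn":0},{"x":0,"y":0,"z":-3,"turn":0},{"x":0,"y":0,"z":-4,"turn":0},{"x":0,"y":0,"z":-4,"turn":0},{"x":0,"y":0,"z":-4,"turn":0}]' | grep -e pos
python3 -m crank '[{"x":0,"y":0,"z":0,"turn":-0.135},{"x":0,"y":0,"z":0,"turn":-0.135},{"x":0,"y":0,"z":0,"turn":-0.135},{"x":0,"y":0,"z":0,"turn":-0.135},{"x":0,"y":0,"z":0,"turn":-0.135}]' | grep pos
python3 -m crank '[{"x":0,"y":0,"z":0,"turn":-0.135},{"x":0,"y":0,"z":0,"turn":-0.135},{"x":0,"y":0,"z":0,"turn":-0.135},{"x":0,"y":0,"z":0,"turn":-0.135},{"x":0,"y":0,"z":0,"turn":-0.135}]' | grep pos
python3 - <<'E'
from fit import *
snap('wrist','w3'); s=load('w3'); W=world(s)
r=W.reshape(-1,3); r=r[(r[:,2]>.118)&(r[:,2]<.13)&(np.hypot(r[:,0]-.629,r[:,1]-.197)<.05)]; print(len(r),circ(r,.032))
E
python3 plan.py 0.6355 -0.1745 0.15 137
```

```text
tool_pos: [0.6284, 0.1967, 0.0771]
contact_force: [-0.1, -0.3, -0.7]
gripper_width: 1.007
grasp_force: 0.0
tool_pos: [0.6283, 0.1968, 0.2398]
tool_pos: [0.6285, 0.1969, 0.2383]
tool_pos: [0.6285, 0.1968, 0.2383]
1317 (array([0.62826081, 0.19750729]), np.float64(0.0013739039564694723))
tilt -1.0 phi 137.8 turn 0.014 x,y,z cm [-25.84 -26.68   8.82] t 21.1 w 0.999 F [0.1 0.  0.4] j6 -0.64 g 0.0
```

View pics/w3.png

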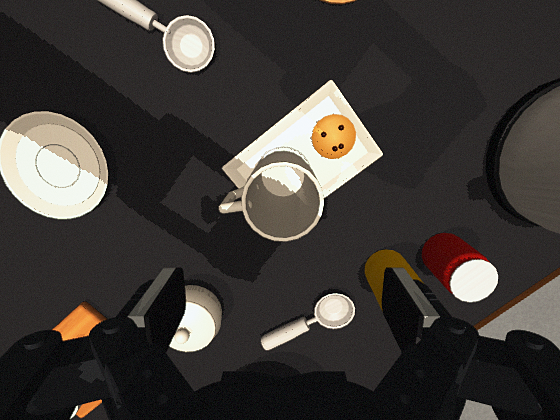

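Tall cup stands upright on the plate's spot. Round saucer's empty ring is visible at (58,168).

```bash
python3 -c "
from h import *
print(atz(load('w3'),58,168,.006))"
python3 -m crank '[{"x":-1,"y":-1.1,"z":0,"turn":0},{"x":-2,"y":-2.1,"z":0,"turn":0},{"x":-2.4,"y":-2.5,"z":0,"turn":0},{"x":-2.4,"y":-2.5,"z":0,"turn":0},{"x":-2.4,"y":-2.5,"z":0,"turn":0}]' | grep -e pos
python3 -m crank '[{"x":-2.4,"y":-2.5,"z":0,"turn":0},{"x":-2.4,"y":-2.5,"z":0,"turn":0},{"x":-2.4,"y":-2.5,"z":0,"turn":0},{"x":-2.4,"y":-2.5,"z":0,"turn":0},{"x":-2.4,"y":-2.5,"z":0,"turn":0}]' | grep -e pos
python3 -m crank '[{"x":-2.0,"y":-2.1,"z":0,"turn":0},{"x":-1.5,"y":-1.6,"z":0,"turn":0},{"x":0,"y":0,"z":0,"turn":0},{"x":0,"y":0,"z":0,"turn":0}]' | grep -e pos
python3 - <<'E'
from fit import *
snap('wrist','w4'); s=load('w4'); W=world(s)
r=W.reshape(-1,3); r=r[(np.hypot(r[:,0]-.636,r[:,1]+.175)<.07)]; a=r[(r[:,2]>.064)&(r[:,2]<.078)]; c,e=circ(a,.0293); print(len(a),c,e)
d=r[:,:2]-c; rr=np.hypot(*d.T); m=(r[:,2]>.032)&(rr>.036); print('handle',m.sum(),np.degrees(np.arctan2(*np.median(d[m],0)[::-1])))
E
python3 plan.py 0.6355 -0.1745 0.038 137
```

```text
[0.4542 0.0157 0.006 ]
tool_pos: [0.6305, 0.0468, 0.2378]
tool_pos: [0.6335, -0.1267, 0.2379]
tool_pos: [0.6343, -0.1759, 0.2375]
825 [ 0.63695457 -0.17606122] 0.0016358062874958675
handle 28972 -156.78633559064653
tilt -1.0 phi 137.2 turn 0.003 x,y,z cm [-0.04  0.12 19.95] t 22.6 w 0.997 F [0.1 1.3 0.2] j6 -1.21 g 0.0
```

```bash
python3 -m crank '[{"x":0,"y":0.1,"z":3,"turn":0},{"x":0,"y":0,"z":3,"turn":0},{"x":0,"y":0,"z":3,"turn":0},{"x":0,"y":0,"z":3,"turn":0},{"x":0,"y":0,"z":3,"turn":0}]' | grep -e pos
python3 -m crank '[{"x":0,"y":0,"z":2,"turn":0},{"x":0,"y":0,"z":1.5,"turn":0},{"x":0,"y":0,"z":1,"turn":0},{"x":0,"y":0,"z":0.4,"turn":0},{"x":0,"y":0,"z":0,"turn":0}]' | grep -e pos -e force
python3 -m crank '[{"x":0,"y":0,"z":0,"turn":0},{"x":0,"y":0,"z":0,"turn":0},{"x":0,"y":0,"z":0,"turn":0},{"x":0,"y":0,"z":0,"turn":0},{"x":0,"y":0,"z":0,"turn":0}]' 0 | grep -e pos -e force -e width
python3 -m crank '[{"x":0,"y":0,"z":0,"turn":0},{"x":0,"y":0,"z":0,"turn":0},{"x":0,"y":0,"z":0,"turn":0}]' | grep -e pos -e force -e width
python3 -m crank '[{"x":0,"y":0,"z":-1,"turn":0},{"x":0,"y":0,"z":-2,"turn":0},{"x":0,"y":0,"z":-3,"turn":0},{"x":0,"y":0,"z":-3,"turn":0},{"x":0,"y":0,"z":-2,"turn":0}]' | grep -e pos -e force
python3 plan.py 0.4525 0.016 0.032 137
```

```text
tool_pos: [0.6354, -0.1731, 0.0865]
tool_pos: [0.6356, -0.1743, 0.0385]
contact_force: [-0.2, -0.6, 0.1]
grasp_force: 0.0
tool_pos: [0.6363, -0.1751, 0.04]
contact_force: [-0.5, -1.9, 6.0]
gripper_width: 0.666
grasp_force: 63.8
tool_pos: [0.6363, -0.1751, 0.0401]
contact_force: [-0.9, -0.7, 5.9]
gripper_width: 0.67
grasp_force: 63.8
tool_pos: [0.6359, -0.1745, 0.1509]
contact_force: [-0.3, -0.2, -0.6]
grasp_force: 63.6
tilt -1.0 phi 137.3 turn 0.005 x,y,z cm [26.4   1.42 11.89] t 24.9 w 0.665 F [-0.3 -0.2 -0.6] j6 -1.21 g 63.6
```

```bash
python3 -m crank '[{"x":1.5,"y":0.1,"z":0,"turn":0},{"x":2.5,"y":0.1,"z":0,"turn":0},{"x":3,"y":0.2,"z":0,"turn":0},{"x":3,"y":0.2,"z":0,"turn":0},{"x":3,"y":0.2,"z":0,"turn":0}]' | grep -e pos
python3 -m crank '[{"x":3,"y":0.2,"z":0,"turn":0},{"x":3,"y":0.1,"z":0,"turn":0},{"x":3,"y":0.1,"z":0,"turn":0},{"x":2.4,"y":0.1,"z":0,"turn":0},{"x":2,"y":0.1,"z":0,"turn":0}]' | grep -e pos
python3 -m crank '[{"x":0,"y":0,"z":1,"turn":0},{"x":0,"y":0,"z":3,"turn":0},{"x":0,"y":0,"z":3,"turn":0},{"x":0,"y":0,"z":2,"turn":0},{"x":0,"y":0,"z":1,"turn":0}]' | grep -e pos
python3 -m crank '[{"x":0,"y":0,"z":0,"turn":0},{"x":0,"y":0,"z":0,"turn":0},{"x":0,"y":0,"z":0,"turn":0}]' | grep -e pos -e force
python3 plan.py 0.4525 0.016 0.032 137
```

```text
tool_pos: [0.544, -0.0793, 0.148]
tool_pos: [0.4495, 0.016, 0.148]
tool_pos: [0.4493, 0.0148, 0.0455]
tool_pos: [0.4522, 0.0147, 0.0498]
contact_force: [0.8, -0.0, -0.8]
grasp_force: 63.6
tilt -1.0 phi 137.3 turn 0.004 x,y,z cm [0.07 0.11 1.78] t 26.6 w 0.672 F [ 0.8 -0.  -0.8] j6 -0.96 g 63.6
```

```bash
python3 -m crank '[{"x":0.1,"y":0.1,"z":0.6,"turn":0},{"x":0,"y":0,"z":0.5,"turn":0},{"x":0,"y":0,"z":0.3,"turn":0},{"x":0,"y":0,"z":0.1,"turn":0},{"x":0,"y":0,"z":0.1,"turn":0}]' | grep -e pos -e force
python3 -m crank '[{"x":0,"y":0,"z":0.1,"turn":0},{"x":0,"y":0,"z":0,"turn":0},{"x":0,"y":0,"z":0,"turn":0}]' | grep -e pos -e force
python3 -m crank '[{"x":0,"y":0,"z":0.1,"turn":0},{"x":0,"y":0,"z":0,"turn":0},{"x":0,"y":0,"z":0,"turn":0}]' | grep -e pos -e force
```

```text
tool_pos: [0.4507, 0.0164, 0.0321]
contact_force: [-1.7, -0.3, 2.7]
grasp_force: 64.1
tool_pos: [0.451, 0.0163, 0.0321]
contact_force: [-3.8, -0.6, 4.7]
grasp_force: 64.3
tool_pos: [0.4512, 0.0161, 0.032]
contact_force: [-7.2, -0.6, 12.0]
grasp_force: 65.0
```

```bash
python3 -m crank '[{"x":0,"y":0,"z":0,"turn":0},{"x":0,"y":0,"z":0,"turn":0},{"x":0,"y":0,"z":0,"turn":0},{"x":0,"y":0,"z":0,"turn":0},{"x":0,"y":0,"z":0,"turn":0}]' 100 | grep -e pos -e force -e width
python3 -m crank '[{"x":0,"y":0,"z":-1,"turn":0},{"x":0,"y":0,"z":-3,"turn":0},{"x":0,"y":0,"z":-5,"turn":0},{"x":0,"y":0,"z":-5,"turn":0},{"x":0,"y":0,"z":-5,"turn":0}]' | grep -e pos
python3 -m crank '[{"x":0,"y":0,"z":0,"turn":0.135},{"x":0,"y":0,"z":0,"turn":0.135},{"x":0,"y":0,"z":0,"turn":0.135},{"x":0,"y":0,"z":0,"turn":0.135},{"x":0,"y":0,"z":0,"turn":0.135}]' | grep pos
python3 -m crank '[{"x":0,"y":0,"z":0,"turn":0.135},{"x":0,"y":0,"z":0,"turn":0.135},{"x":0,"y":0,"z":0,"turn":0.135},{"x":0,"y":0,"z":0,"turn":0.135},{"x":0,"y":0,"z":0,"turn":0.135}]' | grep pos
python3 -m crank '[{"x":0,"y":0,"z":0,"turn":0.13},{"x":0,"y":0,"z":0,"turn":0.13},{"x":0,"y":0,"z":0,"turn":0}]' | grep pos
python3 - <<'E'
from fit import *
snap('wrist','w5'); s=load('w5'); W=world(s)
r=W.reshape(-1,3); r=r[(np.hypot(r[:,0]-.452,r[:,1]-.016)<.07)]; a=r[(r[:,2]>.057)&(r[:,2]<.068)]; c,e=circ(a,.0293); print(len(a),c,e)
b=r[(r[:,2]>.035)&(r[:,2]<.052)]; print(circ(b,.0297))
E
python3 plan.py 0.500 0.387 0.25 45
```

```text
tool_pos: [0.4508, 0.0165, 0.0301]
contact_force: [0.8, 0.4, -1.0]
gripper_width: 1.003
grasp_force: 0.0
tool_pos: [0.4504, 0.0165, 0.223]
tool_pos: [0.4508, 0.0164, 0.2212]
tool_pos: [0.4508, 0.0164, 0.2211]
tool_pos: [0.4509, 0.0164, 0.221]
836 [0.45359922 0.01460927] 0.0015636125478297978
(array([0.45380133, 0.01828406]), np.float64(0.0016024247120751695))
tilt -1.0 phi 45.2 turn 0.003 x,y,z cm [ 29.68 -22.73  -2.91] t 30.1 w 1.001 F [ 0.1 -0.1  0.4] j6 0.65 g 0.0
```

View pics/w5.png

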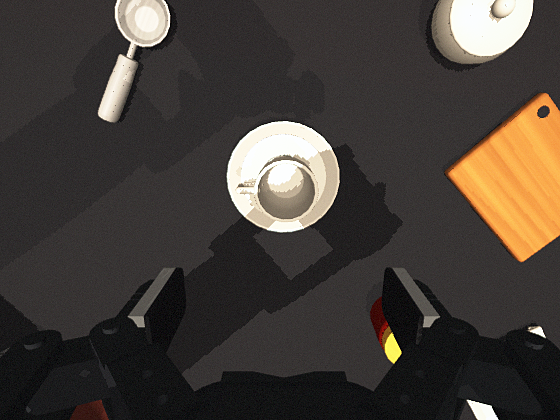

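Espresso cup upright at (287,188) within saucer (283,176); the small offset is the height parallax, and measured centres agree to ~2 mm. On to the square cup.

```bash
python3 -m crank '[{"x":2,"y":-1.5,"z":0,"turn":0},{"x":3,"y":-2.3,"z":0,"turn":0},{"x":3,"y":-2.3,"z":-1,"turn":0},{"x":3,"y":-2.3,"z":-1,"turn":0},{"x":3,"y":-2.3,"z":-0.9,"turn":0}]' | grep -e pos
python3 -m crank '[{"x":3,"y":-2.3,"z":0,"turn":0},{"x":3,"y":-2.3,"z":0,"turn":0},{"x":3,"y":-2.3,"z":0,"turn":0},{"x":3,"y":-2.3,"z":0,"turn":0},{"x":2.5,"y":-1.9,"z":0,"turn":0}]' | grep -e pos
python3 -m crank '[{"x":1.2,"y":-0.9,"z":0,"turn":0},{"x":0,"y":0,"z":0,"turn":0},{"x":0,"y":0,"z":0,"turn":0}]' | grep -e pos
python3 - <<'E'
from fit import *
snap('wrist','w6'); s=load('w6'); W=world(s)
r=W.reshape(-1,3); r=r[(np.hypot(r[:,0]-.5,r[:,1]-.387)<.08)]; a=r[(r[:,2]>.064)&(r[:,2]<.073)]; print(len(a),np.median(a[:,2]),cv2.minAreaRect((a[:,:2]*1000).astype(np.float32)))
E
python3 plan.py 0.500 0.387 0.030 45
```

```text
tool_pos: [0.4741, 0.1926, 0.2502]
tool_pos: [0.498, 0.3741, 0.2495]
tool_pos: [0.5002, 0.3863, 0.2492]
935 0.06826918722157801 ((500.6618347167969, 387.1318054199219), (58.37542724609375, 57.636695861816406), 43.570308685302734)
tilt -1.0 phi 45.0 turn 0.0 x,y,z cm [ 0.06 -0.09 21.94] t 31.4 w 0.998 F [ 0.3 -0.5 -0. ] j6 1.32 g 0.0
```

View pics/w6.png

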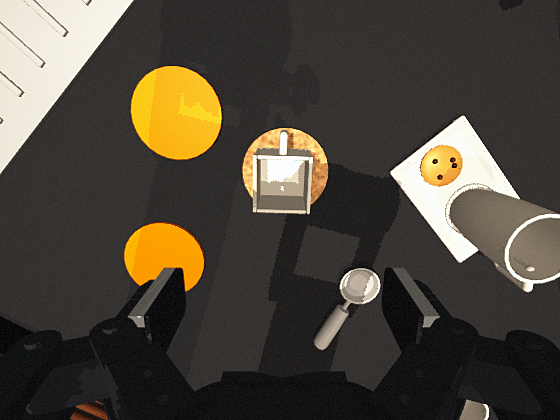

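Square cup at (281,185), handle up at (283,142), edges aligned with the tool; it stands on the speckled cork coaster (285,170).

```bash
python3 -c "
from h import *
s=load('w6'); print([atz(s,*p,.006) for p in [(242,169),(328,169),(285,127)]])"
python3 -m crank '[{"x":0.1,"y":0,"z":3,"turn":0.02},{"x":0,"y":0,"z":3,"turn":0},{"x":0,"y":0,"z":3,"turn":0},{"x":0,"y":0,"z":3,"turn":0},{"x":0,"y":0,"z":3,"turn":0}]' | grep -e pos
python3 -m crank '[{"x":0,"y":0,"z":3,"turn":0},{"x":0,"y":0,"z":2,"turn":0},{"x":0,"y":0,"z":1.4,"turn":0},{"x":0,"y":0,"z":0.5,"turn":0},{"x":0,"y":0,"z":0,"turn":0}]' | grep -e pos -e force
python3 -m crank '[{"x":0,"y":0,"z":0,"turn":0},{"x":0,"y":0,"z":0,"turn":0},{"x":0,"y":0,"z":0,"turn":0},{"x":0,"y":0,"z":0,"turn":0},{"x":0,"y":0,"z":0,"turn":0}]' 0 | grep -e pos -e force -e width
python3 -m crank '[{"x":0,"y":0,"z":0,"turn":0},{"x":0,"y":0,"z":0,"turn":0},{"x":0,"y":0,"z":0,"turn":0}]' | grep -e pos -e force -e width
python3 -m crank '[{"x":0,"y":0,"z":-1,"turn":0},{"x":0,"y":0,"z":-2,"turn":0},{"x":0,"y":0,"z":-3,"turn":0},{"x":0,"y":0,"z":-4,"turn":0},{"x":0,"y":0,"z":-4,"turn":0}]' | grep -e pos -e force
python3 plan.py 0.635 -0.175 0.04 43.5
```

```text
[array([0.4708, 0.4232, 0.006 ]), array([0.5412, 0.353 , 0.006 ]), array([0.5394, 0.4216, 0.006 ])]
tool_pos: [0.5012, 0.3861, 0.0987]
tool_pos: [0.501, 0.3871, 0.0303]
contact_force: [0.6, 0.3, 0.4]
grasp_force: 0.0
tool_pos: [0.5022, 0.3885, 0.0323]
contact_force: [0.4, -0.7, 5.4]
gripper_width: 0.669
grasp_force: 65.6
tool_pos: [0.5022, 0.3885, 0.0323]
contact_force: [0.1, 0.5, 6.3]
gripper_width: 0.67
grasp_force: 65.6
tool_pos: [0.4997, 0.387, 0.1703]
contact_force: [0.9, 1.4, -1.8]
grasp_force: 64.9
tilt -1.0 phi 43.9 turn 0.007 x,y,z cm [-28.87  50.07  13.03] t 33.8 w 0.674 F [ 0.9  1.4 -1.8] j6 1.35 g 64.9
```

```bash
python3 -m crank '[{"x":-0.5,"y":1,"z":-1,"turn":0},{"x":-1,"y":2,"z":-1,"turn":0},{"x":-1.7,"y":3,"z":-1,"turn":0},{"x":-1.7,"y":3,"z":0,"turn":0},{"x":-1.7,"y":3,"z":0,"turn":0}]' | grep -e pos
python3 -m crank '[{"x":-1.7,"y":3,"z":0,"turn":0},{"x":-1.7,"y":3,"z":0,"turn":0},{"x":-1.7,"y":3,"z":0,"turn":0},{"x":-1.7,"y":3,"z":0,"turn":0},{"x":-1.7,"y":3,"z":0,"turn":0}]' | grep -e pos
python3 -m crank '[{"x":-1.7,"y":3,"z":0,"turn":0},{"x":-1.7,"y":3,"z":0,"turn":0},{"x":-1.7,"y":3,"z":0,"turn":0},{"x":-1.7,"y":3,"z":0,"turn":0},{"x":-1.7,"y":3,"z":0,"turn":0}]' | grep -e pos
python3 -m crank '[{"x":-1.7,"y":3,"z":0,"turn":0},{"x":-1.7,"y":3,"z":0,"turn":0},{"x":-1,"y":2,"z":0,"turn":0},{"x":-0.5,"y":1,"z":0,"turn":0},{"x":0,"y":0,"z":0,"turn":0}]' | grep -e pos
python3 plan.py 0.635 -0.175 0.0405 43.9
```

```text
tool_pos: [0.5359, 0.2535, 0.199]
tool_pos: [0.5781, 0.0864, 0.1984]
tool_pos: [0.6207, -0.0803, 0.1982]
tool_pos: [0.6487, -0.1782, 0.1993]
tilt -1.0 phi 43.8 turn -0.002 x,y,z cm [-0.76 -1.18 15.88] t 35.8 w 0.669 F [ 0.8 -0.2 -0.7] j6 0.43 g 65.0
```

```bash
python3 -m crank '[{"x":-0.7,"y":-1.2,"z":2,"turn":0},{"x":0,"y":0,"z":3,"turn":0},{"x":0,"y":0,"z":3,"turn":0},{"x":0,"y":0,"z":3,"turn":0},{"x":0,"y":0,"z":2,"turn":0}]' | grep -e pos -e force
python3 -m crank '[{"x":0,"y":0,"z":1,"turn":0},{"x":0,"y":0,"z":0.5,"turn":0},{"x":0,"y":0,"z":0,"turn":0},{"x":0,"y":0,"z":0,"turn":0},{"x":0,"y":0,"z":0,"turn":0}]' | grep -e pos -e force
```

```text
tool_pos: [0.634, -0.1711, 0.0675]
contact_force: [-0.7, -0.0, -1.2]
grasp_force: 65.0
tool_pos: [0.6367, -0.174, 0.0571]
contact_force: [-0.3, -0.0, -1.7]
grasp_force: 65.0
```

```bash
python3 -m crank '[{"x":0,"y":0,"z":0.6,"turn":0},{"x":0,"y":0,"z":0.5,"turn":0},{"x":0,"y":0,"z":0.3,"turn":0},{"x":0,"y":0,"z":0.1,"turn":0},{"x":0,"y":0,"z":0,"turn":0}]' | grep -e pos -e force
python3 -m crank '[{"x":0,"y":0,"z":0.1,"turn":0},{"x":0,"y":0,"z":0,"turn":0},{"x":0,"y":0,"z":0,"turn":0}]' | grep -e pos -e force
python3 -m crank '[{"x":0,"y":0,"z":0.1,"turn":0},{"x":0,"y":0,"z":0,"turn":0},{"x":0,"y":0,"z":0,"turn":0}]' | grep -e pos -e force
```

```text
tool_pos: [0.6356, -0.1738, 0.0404]
contact_force: [-1.5, -0.0, -0.2]
grasp_force: 65.1
tool_pos: [0.6356, -0.1737, 0.0404]
contact_force: [-4.8, 0.3, 4.9]
grasp_force: 65.9
tool_pos: [0.6356, -0.1738, 0.0404]
contact_force: [-7.3, 1.2, 8.7]
grasp_force: 66.4
```

Down at exactly the predicted height. Release, then go to the jug (0.472,-0.380), φ 33°.

```bash
python3 -m crank '[{"x":0,"y":0,"z":0,"turn":0},{"x":0,"y":0,"z":0,"turn":0},{"x":0,"y":0,"z":0,"turn":0},{"x":0,"y":0,"z":0,"turn":0},{"x":0,"y":0,"z":0,"turn":0}]' 100 | grep -e pos -e force -e width
python3 -m crank '[{"x":0,"y":0,"z":-1,"turn":0},{"x":0,"y":0,"z":-3,"turn":0},{"x":0,"y":0,"z":-5,"turn":0},{"x":0,"y":0,"z":-5,"turn":0},{"x":0,"y":0,"z":-5,"turn":0}]' | grep -e pos
python3 -m crank '[{"x":0,"y":0,"z":0,"turn":0.1},{"x":0,"y":0,"z":0,"turn":0.09},{"x":0,"y":0,"z":0,"turn":0}]' | grep pos
python3 plan.py 0.472 -0.380 0.25 33
```

```text
tool_pos: [0.6355, -0.1737, 0.038]
contact_force: [0.1, 0.2, -0.4]
gripper_width: 1.002
grasp_force: 0.0
tool_pos: [0.6354, -0.1736, 0.231]
tool_pos: [0.6358, -0.1738, 0.2298]
tilt -1.0 phi 33.0 turn 0.0 x,y,z cm [-24.97   8.37  -2.02] t 39.1 w 0.997 F [-0.4  0.1  0.3] j6 0.62 g 0.0
```

```bash
python3 -m crank '[{"x":-1.5,"y":0.4,"z":0,"turn":0},{"x":-2.5,"y":0.8,"z":-0.5,"turn":0},{"x":-3,"y":1,"z":-0.5,"turn":0},{"x":-3,"y":1,"z":-0.5,"turn":0},{"x":-3,"y":1,"z":-0.5,"turn":0}]' | grep -e pos
python3 -m crank '[{"x":-3,"y":1,"z":0,"turn":0},{"x":-3,"y":1,"z":0,"turn":0},{"x":-3,"y":1,"z":0,"turn":0},{"x":-2,"y":0.8,"z":0,"turn":0},{"x":-1,"y":0.4,"z":0,"turn":0}]' | grep -e pos
python3 -m crank '[{"x":0,"y":0,"z":0,"turn":0},{"x":0,"y":0,"z":0,"turn":0}]' | grep -e pos
python3 - <<'E'
from fit import *
snap('wrist','w7'); s=load('w7'); W=world(s)
r=W.reshape(-1,3); r=r[(np.hypot(r[:,0]-.472,r[:,1]+.38)<.065)]
a=r[(r[:,2]>.077)&(r[:,2]<.09)]; c,e=circ(a,.0297); print('rim',len(a),c,e)
b=r[(r[:,2]>.025)&(r[:,2]<.062)]; print('body',len(b),circ(b,.032))
d=r[:,:2]-c; rr=np.hypot(*d.T); m=(r[:,2]>.03)&(rr>.04); print('handle',m.sum(),np.degrees(np.arctan2(*np.median(d[m],0)[::-1])))
E
python3 plan.py 0.472 -0.380 0.036 33
```

```text
tool_pos: [0.5476, -0.281, 0.2479]
tool_pos: [0.4695, -0.3819, 0.2478]
tool_pos: [0.4716, -0.3799, 0.2481]
rim 961 [ 0.47399797 -0.38140617] 0.0015385947786790387
body 836 (array([ 0.47527228, -0.38057219]), np.float64(0.0007018852714432318))
handle 23087 104.45380641924147
tilt -1.0 phi 33.1 turn 0.001 x,y,z cm [-2.000e-02  4.000e-02  2.121e+01] t 40.4 w 0.998 F [ 0.1  0.3 -0.2] j6 0.19 g 0.0
```

View pics/w7.png

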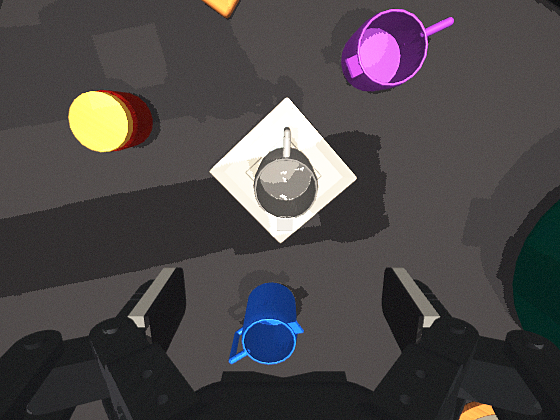

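Jug: rim (286,183), handle up (287,140), aligned; steel grey, on square saucer with corners (288,97),(357,177),(282,243),(209,172). Purple and blue ones are clear of the fingers.

```bash
python3 -c "
from h import *
s=load('w7'); c=np.array([atz(s,*p,.012)[:2] for p in [(288,97),(357,177),(282,243),(209,172)]]); print(c,c.mean(0),[np.linalg.norm(c[i]-c[i-1]).round(4) for i in range(4)])"
python3 -m crank '[{"x":0.1,"y":0.1,"z":3,"turn":0},{"x":0,"y":0,"z":3,"turn":0},{"x":0,"y":0,"z":3,"turn":0},{"x":0,"y":0,"z":3,"turn":0},{"x":0,"y":0,"z":3,"turn":0}]' | grep -e pos
python3 -m crank '[{"x":0,"y":0,"z":3,"turn":0},{"x":0,"y":0,"z":1.5,"turn":0},{"x":0,"y":0,"z":1.2,"turn":0},{"x":0,"y":0,"z":0.5,"turn":0},{"x":0,"y":0,"z":0,"turn":0}]' | grep -e pos -e force
python3 -m crank '[{"x":0,"y":0,"z":0,"turn":0},{"x":0,"y":0,"z":0,"turn":0},{"x":0,"y":0,"z":0,"turn":0},{"x":0,"y":0,"z":0,"turn":0},{"x":0,"y":0,"z":0,"turn":0}]' 0 | grep -e pos -e force -e width
python3 -m crank '[{"x":0,"y":0,"z":0,"turn":0},{"x":0,"y":0,"z":0,"turn":0},{"x":0,"y":0,"z":0,"turn":0}]' | grep -e pos -e force -e width
python3 -m crank '[{"x":0,"y":0,"z":-1,"turn":0},{"x":0,"y":0,"z":-2,"turn":0},{"x":0,"y":0,"z":-4,"turn":0},{"x":0,"y":0,"z":-4,"turn":0},{"x":0,"y":0,"z":-3,"turn":0}]' | grep -e pos -e force
python3 -m crank '[{"x":0,"y":0,"z":-2,"turn":0},{"x":0,"y":0,"z":-1,"turn":0},{"x":0,"y":0,"z":0,"turn":0}]' | grep -e pos -e force
python3 plan.py 0.504 0.3865 0.037 33.1
```

```text
[[ 0.5456 -0.3383]
 [ 0.516  -0.4519]
 [ 0.401  -0.4244]
 [ 0.4289 -0.3073]] [ 0.472875 -0.380475] [np.float64(0.1207), np.float64(0.1174), np.float64(0.1182), np.float64(0.1204)]
tool_pos: [0.4738, -0.3794, 0.0972]
tool_pos: [0.4734, -0.3806, 0.0366]
contact_force: [-0.3, -0.3, 0.2]
grasp_force: 0.0
tool_pos: [0.4741, -0.3817, 0.0383]
contact_force: [0.4, -0.2, 6.4]
gripper_width: 0.72
grasp_force: 68.0
tool_pos: [0.4741, -0.3817, 0.0383]
contact_force: [0.3, -0.6, 6.7]
gripper_width: 0.718
grasp_force: 68.0
tool_pos: [0.4731, -0.3806, 0.1788]
contact_force: [1.5, -0.9, -1.4]
grasp_force: 67.2
tool_pos: [0.4733, -0.3809, 0.2076]
contact_force: [0.5, -0.4, -2.5]
grasp_force: 67.2
tilt -1.0 phi 33.0 turn -0.002 x,y,z cm [ 44.48 -62.61  17.06] t 43.0 w 0.723 F [ 0.5 -0.4 -2.5] j6 0.19 g 67.2
```

```bash
python3 -m crank '[{"x":1,"y":-1.4,"z":0,"turn":0},{"x":1.7,"y":-2.4,"z":0,"turn":0},{"x":1.7,"y":-2.4,"z":0,"turn":0},{"x":1.7,"y":-2.4,"z":0,"turn":0},{"x":1.7,"y":-2.4,"z":0,"turn":0}]' | grep -e pos
python3 -m crank '[{"x":1.7,"y":-2.4,"z":0,"turn":0},{"x":1.7,"y":-2.4,"z":0,"turn":0},{"x":1.7,"y":-2.4,"z":0,"turn":0},{"x":1.7,"y":-2.4,"z":0,"turn":0},{"x":1.7,"y":-2.4,"z":0,"turn":0}]' | grep -e pos
python3 -m crank '[{"x":1.7,"y":-2.4,"z":0,"turn":0},{"x":1.7,"y":-2.4,"z":0,"turn":0},{"x":1.7,"y":-2.4,"z":0,"turn":0},{"x":1.7,"y":-2.4,"z":0,"turn":0},{"x":1.7,"y":-2.4,"z":0,"turn":0}]' | grep -e pos
python3 -m crank '[{"x":1.7,"y":-2.4,"z":0,"turn":0},{"x":1.7,"y":-2.4,"z":0,"turn":0},{"x":1.7,"y":-2.4,"z":0,"turn":0},{"x":1.7,"y":-2.4,"z":0,"turn":0},{"x":1.7,"y":-2.4,"z":0,"turn":0}]' | grep -e pos
python3 -m crank '[{"x":1.7,"y":-2.4,"z":0,"turn":0},{"x":1.7,"y":-2.4,"z":0,"turn":0},{"x":1.7,"y":-2.4,"z":0,"turn":0},{"x":1.7,"y":-2.4,"z":0,"turn":0},{"x":1.7,"y":-2.4,"z":0,"turn":0}]' | grep -e pos
python3 -m crank '[{"x":1.7,"y":-2.4,"z":0,"turn":0},{"x":1,"y":-1.2,"z":0,"turn":0},{"x":0,"y":0,"z":0,"turn":0},{"x":0,"y":0,"z":0,"turn":0}]' | grep -e pos
python3 plan.py 0.504 0.3865 0.0383 33.1
```

```text
tool_pos: [0.4773, -0.2431, 0.2036]
tool_pos: [0.4829, -0.0965, 0.2037]
tool_pos: [0.4885, 0.05, 0.2038]
tool_pos: [0.4943, 0.1965, 0.2037]
tool_pos: [0.5002, 0.343, 0.2035]
tool_pos: [0.5047, 0.3861, 0.205]
tilt -1.0 phi 33.0 turn -0.002 x,y,z cm [-0.04 -0.07 16.67] t 45.9 w 0.721 F [-0.1 -0.8 -1.3] j6 1.53 g 67.2
```

```bash
python3 -m crank '[{"x":0,"y":-0.1,"z":2,"turn":0},{"x":0,"y":0,"z":3,"turn":0},{"x":0,"y":0,"z":3,"turn":0},{"x":0,"y":0,"z":3,"turn":0},{"x":0,"y":0,"z":2,"turn":0}]' | grep -e pos -e force
python3 -m crank '[{"x":0,"y":0,"z":1,"turn":0},{"x":0,"y":0,"z":0.5,"turn":0},{"x":0,"y":0,"z":0,"turn":0},{"x":0,"y":0,"z":0,"turn":0},{"x":0,"y":0,"z":0,"turn":0}]' | grep -e pos -e force
python3 plan.py 0.504 0.3865 0.0383 33.1
```

```text
tool_pos: [0.5037, 0.3852, 0.0734]
contact_force: [-0.1, 0.4, -1.5]
grasp_force: 67.2
tool_pos: [0.5059, 0.3882, 0.0631]
contact_force: [0.3, 0.2, -1.3]
grasp_force: 67.2
tilt -1.0 phi 33.0 turn -0.002 x,y,z cm [-0.25  0.04  2.48] t 46.9 w 0.715 F [ 0.3  0.2 -1.3] j6 1.53 g 67.2
```

```bash
python3 -m crank '[{"x":-0.2,"y":0,"z":0.8,"turn":0},{"x":0,"y":0,"z":0.7,"turn":0},{"x":0,"y":0,"z":0.5,"turn":0},{"x":0,"y":0,"z":0.3,"turn":0},{"x":0,"y":0,"z":0,"turn":0}]' | grep -e pos -e force
python3 -m crank '[{"x":0,"y":0,"z":0.1,"turn":0},{"x":0,"y":0,"z":0,"turn":0},{"x":0,"y":0,"z":0,"turn":0}]' | grep -e pos -e force
python3 -m crank '[{"x":0,"y":0,"z":0.1,"turn":0},{"x":0,"y":0,"z":0,"turn":0},{"x":0,"y":0,"z":0,"turn":0}]' | grep -e pos -e force
```

```text
tool_pos: [0.5031, 0.3865, 0.0384]
contact_force: [0.3, -0.5, -0.5]
grasp_force: 67.4
tool_pos: [0.5031, 0.3866, 0.0384]
contact_force: [-4.1, -2.1, 5.7]
grasp_force: 68.2
tool_pos: [0.5031, 0.3866, 0.0384]
contact_force: [-6.2, -3.4, 11.3]
grasp_force: 68.7
```

Release, rise; check the jug, and turn to 43.9° for the square cup.

```bash
python3 -m crank '[{"x":0,"y":0,"z":0,"turn":0},{"x":0,"y":0,"z":0,"turn":0},{"x":0,"y":0,"z":0,"turn":0},{"x":0,"y":0,"z":0,"turn":0},{"x":0,"y":0,"z":0,"turn":0}]' 100 | grep -e pos -e force -e width
python3 -m crank '[{"x":0,"y":0,"z":-1,"turn":0},{"x":0,"y":0,"z":-3,"turn":0},{"x":0,"y":0,"z":-5,"turn":0},{"x":0,"y":0,"z":-5,"turn":0},{"x":0,"y":0,"z":-5,"turn":0}]' | grep -e pos
python3 -m crank '[{"x":0,"y":0,"z":-1,"turn":-0.1},{"x":0,"y":0,"z":0,"turn":-0.09},{"x":0,"y":0,"z":0,"turn":0}]' | grep pos
python3 - <<'E'
from fit import *
snap('wrist','w8'); s=load('w8'); W=world(s)
r=W.reshape(-1,3); r=r[(np.hypot(r[:,0]-.504,r[:,1]-.387)<.065)]
a=r[(r[:,2]>.077)&(r[:,2]<.09)]; print('rim',len(a),circ(a,.0297))
b=r[(r[:,2]>.025)&(r[:,2]<.062)]; print('body',len(b),circ(b,.032))
d=r[(r[:,2]>.003)&(r[:,2]<.012)]; print('coaster',cv2.minEnclosingCircle((d[:,:2]*1000).astype(np.float32)))
E
python3 plan.py 0.636 -0.174 0.23 43.9
```

```text
tool_pos: [0.5032, 0.3865, 0.0361]
contact_force: [0.2, -0.5, 0.6]
gripper_width: 0.998
grasp_force: 0.0
tool_pos: [0.503, 0.3864, 0.229]
tool_pos: [0.5036, 0.3868, 0.2383]
rim 1008 (array([0.50369622, 0.38629373]), np.float64(0.001482331612568201))
body 943 (array([0.50502405, 0.38745833]), np.float64(0.0007331052587695452))
coaster ((508.5212707519531, 393.55126953125), 57.21076583862305)
tilt -1.0 phi 43.8 turn -0.002 x,y,z cm [-29.3  49.6   0.7] t 49.4 w 0.997 F [-0.7  0.2 -1. ] j6 1.34 g 0.0
```

View pics/w8.png

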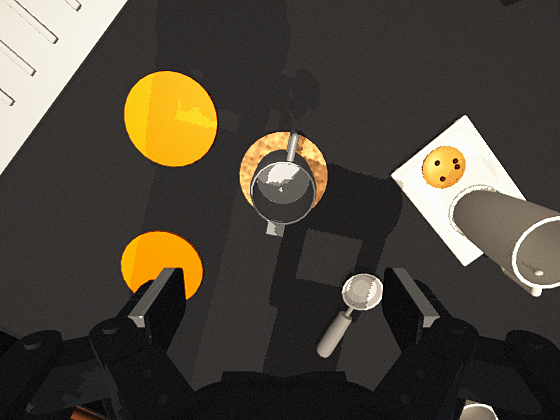

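Jug upright on the cork coaster (283,172), centred within ~1–2 mm. Back to the square cup.

```bash
python3 -m crank '[{"x":-1,"y":1.6,"z":0,"turn":0},{"x":-1.7,"y":2.9,"z":0,"turn":0},{"x":-1.7,"y":2.9,"z":0,"turn":0},{"x":-1.7,"y":2.9,"z":0,"turn":0},{"x":-1.7,"y":2.9,"z":0,"turn":0}]' | grep -e pos
python3 -m crank '[{"x":-1.7,"y":2.9,"z":0,"turn":0},{"x":-1.7,"y":2.9,"z":0,"turn":0},{"x":-1.7,"y":2.9,"z":0,"turn":0},{"x":-1.7,"y":2.9,"z":0,"turn":0},{"x":-1.7,"y":2.9,"z":0,"turn":0}]' | grep -e pos
python3 -m crank '[{"x":-1.7,"y":2.9,"z":0,"turn":0},{"x":-1.7,"y":2.9,"z":0,"turn":0},{"x":-1.7,"y":2.9,"z":0,"turn":0},{"x":-1.7,"y":2.9,"z":0,"turn":0},{"x":-1.7,"y":2.9,"z":0,"turn":0}]' | grep -e pos
python3 -m crank '[{"x":-1.7,"y":2.9,"z":0,"turn":0},{"x":-1.7,"y":2.9,"z":0,"turn":0},{"x":-1.1,"y":1.6,"z":0,"turn":0},{"x":0,"y":0,"z":0,"turn":0},{"x":0,"y":0,"z":0,"turn":0}]' | grep -e pos
python3 - <<'E'
from fit import *
snap('wrist','w9'); s=load('w9'); W=world(s)
r=W.reshape(-1,3); r=r[(np.hypot(r[:,0]-.636,r[:,1]+.174)<.08)]; a=r[(r[:,2]>.072)&(r[:,2]<.081)]; print(len(a),np.median(a[:,2]),cv2.minAreaRect((a[:,:2]*1000).astype(np.float32)))
E
python3 plan.py 0.636 -0.174 0.038 43.9
```

```text
tool_pos: [0.5382, 0.235, 0.2355]
tool_pos: [0.5772, 0.0715, 0.2355]
tool_pos: [0.6162, -0.0918, 0.2355]
tool_pos: [0.6352, -0.1739, 0.2357]
1068 0.07619427730250933 ((635.6824340820312, -175.42037963867188), (57.65165328979492, 57.99844741821289), 43.54466247558594)
tilt -1.0 phi 43.9 turn -0.0 x,y,z cm [-0.    0.09 19.8 ] t 51.4 w 1.0 F [ 0.3 -1.2  0.2] j6 0.43 g 0.0
```

```bash
python3 -m crank '[{"x":-0.1,"y":0.1,"z":3,"turn":0},{"x":0,"y":0,"z":3,"turn":0},{"x":0,"y":0,"z":3,"turn":0},{"x":0,"y":0,"z":3,"turn":0},{"x":0,"y":0,"z":3,"turn":0}]' | grep -e pos
python3 -m crank '[{"x":0,"y":0,"z":2,"turn":0},{"x":0,"y":0,"z":1.4,"turn":0},{"x":0,"y":0,"z":1,"turn":0},{"x":0,"y":0,"z":0.4,"turn":0},{"x":0,"y":0,"z":0,"turn":0}]' | grep -e pos -e force
python3 -m crank '[{"x":0,"y":0,"z":0,"turn":0},{"x":0,"y":0,"z":0,"turn":0},{"x":0,"y":0,"z":0,"turn":0},{"x":0,"y":0,"z":0,"turn":0},{"x":0,"y":0,"z":0,"turn":0}]' 0 | grep -e pos -e force -e width
python3 -m crank '[{"x":0,"y":0,"z":0,"turn":0},{"x":0,"y":0,"z":0,"turn":0},{"x":0,"y":0,"z":0,"turn":0}]' | grep -e pos -e force -e width
python3 -m crank '[{"x":0,"y":0,"z":-1,"turn":0},{"x":0,"y":0,"z":-2,"turn":0},{"x":0,"y":0,"z":-4,"turn":0},{"x":0,"y":0,"z":-4,"turn":0},{"x":0,"y":0,"z":-3,"turn":0}]' | grep -e pos -e force
python3 -m crank '[{"x":0,"y":0,"z":0,"turn":-0.14},{"x":0,"y":0,"z":0,"turn":-0.14},{"x":0,"y":0,"z":0,"turn":-0.14},{"x":0,"y":0,"z":0,"turn":-0.13},{"x":0,"y":0,"z":0,"turn":0}]' | grep -e pos -e force
python3 plan.py 0.4715 -0.3805 0.0323 75.1
```

```text
tool_pos: [0.6356, -0.1737, 0.0854]
tool_pos: [0.636, -0.1753, 0.0386]
contact_force: [-0.1, 0.1, 0.2]
grasp_force: 0.0
tool_pos: [0.6369, -0.1759, 0.04]
contact_force: [1.0, -0.4, 5.6]
gripper_width: 0.671
grasp_force: 66.1
tool_pos: [0.6369, -0.1759, 0.0399]
contact_force: [0.7, -0.1, 5.9]
gripper_width: 0.669
grasp_force: 66.1
tool_pos: [0.6357, -0.1755, 0.1805]
contact_force: [0.3, -0.2, -0.6]
grasp_force: 65.4
tool_pos: [0.635, -0.1752, 0.1774]
contact_force: [0.9, 0.0, -1.4]
grasp_force: 65.4
tilt -1.0 phi 75.4 turn 0.005 x,y,z cm [-24.04 -10.52  14.51] t 54.2 w 0.671 F [ 0.9  0.  -1.4] j6 -0.13 g 65.4
```

```bash
python3 -m crank '[{"x":-1.5,"y":-0.6,"z":0,"turn":0},{"x":-2.5,"y":-1.1,"z":0,"turn":0},{"x":-3,"y":-1.3,"z":0,"turn":0},{"x":-3,"y":-1.3,"z":0,"turn":0},{"x":-3,"y":-1.3,"z":0,"turn":0}]' | grep -e pos
python3 -m crank '[{"x":-3,"y":-1.3,"z":0,"turn":0},{"x":-3,"y":-1.3,"z":0,"turn":0},{"x":-2.5,"y":-1.2,"z":0,"turn":0},{"x":-1.5,"y":-0.7,"z":0,"turn":0},{"x":-1,"y":-0.4,"z":0,"turn":0}]' | grep -e pos
python3 -m crank '[{"x":0,"y":0,"z":1,"turn":0},{"x":0,"y":0,"z":3,"turn":0},{"x":0,"y":0,"z":3,"turn":0},{"x":0,"y":0,"z":3,"turn":0},{"x":0,"y":0,"z":2,"turn":0}]' | grep -e pos
python3 -m crank '[{"x":0,"y":0,"z":0.5,"turn":0},{"x":0,"y":0,"z":0,"turn":0},{"x":0,"y":0,"z":0,"turn":0},{"x":0,"y":0,"z":0,"turn":0}]' | grep -e pos -e force
python3 plan.py 0.4715 -0.3805 0.0319 75.1
```

```text
tool_pos: [0.5471, -0.2884, 0.178]
tool_pos: [0.4723, -0.3822, 0.1781]
tool_pos: [0.4731, -0.3787, 0.0547]
tool_pos: [0.4748, -0.382, 0.0552]
contact_force: [0.0, -0.4, -1.1]
grasp_force: 65.4
tilt -1.0 phi 75.4 turn 0.005 x,y,z cm [ 0.06 -0.35  2.33] t 56.1 w 0.668 F [ 0.  -0.4 -1.1] j6 -0.54 g 65.4
```

```bash
python3 -m crank '[{"x":0,"y":-0.3,"z":0.8,"turn":0},{"x":0,"y":0,"z":0.7,"turn":0},{"x":0,"y":0,"z":0.4,"turn":0},{"x":0,"y":0,"z":0.2,"turn":0},{"x":0,"y":0,"z":0,"turn":0}]' | grep -e pos -e force
python3 -m crank '[{"x":0,"y":0,"z":0.1,"turn":0},{"x":0,"y":0,"z":0,"turn":0},{"x":0,"y":0,"z":0,"turn":0}]' | grep -e pos -e force
python3 -m crank '[{"x":0,"y":0,"z":0.1,"turn":0},{"x":0,"y":0,"z":0,"turn":0},{"x":0,"y":0,"z":0,"turn":0}]' | grep -e pos -e force
```

```text
tool_pos: [0.4707, -0.3805, 0.0321]
contact_force: [-0.0, 1.1, -1.0]
grasp_force: 65.4
tool_pos: [0.4709, -0.3807, 0.032]
contact_force: [-1.9, 0.8, 3.9]
grasp_force: 65.9
tool_pos: [0.4709, -0.3807, 0.0319]
contact_force: [-4.8, 4.3, 9.6]
grasp_force: 66.8
```

```bash
python3 -m crank '[{"x":0,"y":0,"z":0,"turn":0},{"x":0,"y":0,"z":0,"turn":0},{"x":0,"y":0,"z":0,"turn":0},{"x":0,"y":0,"z":0,"turn":0},{"x":0,"y":0,"z":0,"turn":0}]' 100 | grep -e pos -e force -e width
python3 -m crank '[{"x":0,"y":0,"z":-1,"turn":0},{"x":0,"y":0,"z":-3,"turn":0},{"x":0,"y":0,"z":-5,"turn":0},{"x":0,"y":0,"z":-5,"turn":0},{"x":0,"y":0,"z":-5,"turn":0}]' | grep -e pos
python3 -m crank '[{"x":0,"y":0,"z":-1,"turn":0},{"x":0,"y":0,"z":0,"turn":0},{"x":0,"y":0,"z":0,"turn":0}]' | grep pos
python3 - <<'E'
from fit import *
snap('wrist','w10'); s=load('w10'); W=world(s)
r=W.reshape(-1,3); r=r[(np.hypot(r[:,0]-.471,r[:,1]+.38)<.08)]; a=r[(r[:,2]>.064)&(r[:,2]<.073)]; print(len(a),np.median(a[:,2]),cv2.minAreaRect((a[:,:2]*1000).astype(np.float32)))
snap('top','top3'); s=load('top3'); W=world(s); r=W.reshape(-1,3)
for n,c,lo,R in [('esp',(.4525,.016),.055,.029),('tall',(.629,.1965),.117,.032),('jug',(.504,.3865),.076,.031)]:
    a=r[(np.hypot(r[:,0]-c[0],r[:,1]-c[1])<.045)&(r[:,2]>lo)&(r[:,2]<lo+.02)]; print(n,len(a),circ(a,R))
a=r[(np.hypot(r[:,0]-.672,r[:,1]-.001)<.045)&(r[:,2]>.03)]; print('sugar',a.mean(0))
cv2.imwrite('pics/top3c.png',cv2.resize(s['p'][130:290,95:475,::-1],None,fx=2.1,fy=2.1,interpolation=cv2.INTER_CUBIC))
w=load('w10')['p'][:,:,::-1]; cv2.imwrite('pics/w10c.png',w[60:300,120:440])
E
```

```text
tool_pos: [0.4707, -0.3804, 0.03]
contact_force: [0.4, -0.6, -0.4]
gripper_width: 1.001
grasp_force: 0.0
tool_pos: [0.4705, -0.3802, 0.223]
tool_pos: [0.4702, -0.38, 0.2291]
1067 0.06817232932233075 ((472.22607421875, -382.1626281738281), (57.54907989501953, 58.14011001586914), 75.17210388183594)
esp 87 (array([0.451107  , 0.01427923]), np.float64(0.0012349715870921228))
tall 103 (array([0.62662793, 0.1965012 ]), np.float64(0.001338646774904962))
jug 88 (array([0.50102376, 0.38523456]), np.float64(0.0022961473514613133))
sugar [0.67141605 0.00116046 0.05332821]
```

View pics/top3c.png

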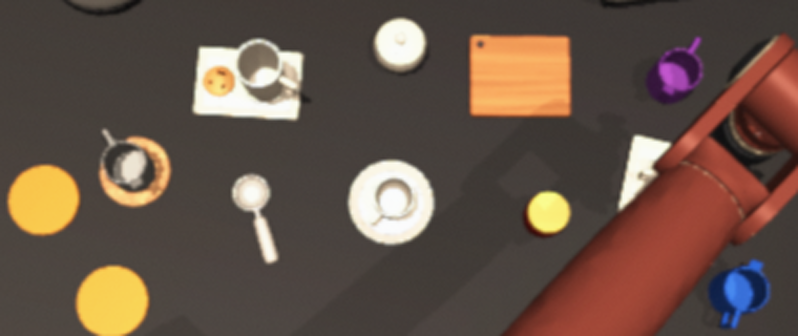

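View pics/w10c.png

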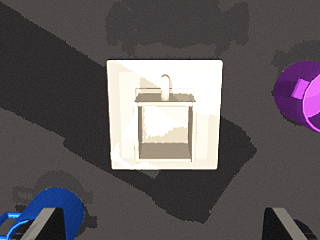

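All four stand upright, within about 2 mm of the middle of their own places: tall cup (260,65) on the plate, jug (128,168) on the cork, espresso cup (393,197) on the round saucer, and square cup aligned on the square saucer. The sugar bowl (400,45) hasn't moved and the gripper is clear.

```bash
python3 -c "
from plant import manip
print(manip.state()['time'],manip.job_done())"
```

```text
the job is handed in; nothing more can be done
58.6 None
```

The job is handed in at 58.6 s: all four pieces stand upright in the middle of their own places (within about 2 mm by the cameras), and the sugar bowl and look-alikes were left alone.

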